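# Clear the mat and set out the espresso cups

### The arm

A 6-joint arm with a two-finger parallel gripper is mounted at the origin on the work surface. World frame = base frame: x ahead of the robot, y to its left, z up, the work surface at z = 0. Lengths are in m, angles in degrees, forces in N, time in s.
With the tool pointing down it reaches from about 0.4 to 0.825 m from the base axis. Payload 7 kg.
Tool frame: the origin (TCP) lies midway between the tips of the shut fingers; the grasp point (between the pads) lies 19 mm behind it; z points along the fingers, y is the direction in which the jaws open and shut (so a half turn about z gives the same grasp; the last joint's range is limited). The gripper opens to 88 mm and grips with 3 to 60 N. Pads are 19 mm wide; open, the fingers measure 130 mm over their backs; the gripper's body (78 mm by 193 mm) begins 47 mm behind the grasp point.
Start: joints at [86.752, 20.546, 0.682, 0, -70.136, -16.507], TCP at [0.228, 0.635, 0.227] pointing down, gripper open.
Joint ranges: [-176.03, 176.03], [-82.01, 121.73], [-58.28, 71.71], [-173.87, 95.51], [-174.79, -0.11], [-173.66, 173.66]. Speed limits (degrees/s): [136.94, 136.94, 172.46, 180, 180, 180].

### API

Orientations are given as [roll, pitch, yaw] about the fixed x, y, z axes, in that order (R = Rz(yaw) Ry(pitch) Rx(roll)).
In Python, from plant import r gives the robot as it stands. The module is installed in compiled form; this text tells all that it offers.
- The arm moves only by the tool send_rows, never from a script. Its argument "motion" is a list of rows, each an object with "travel": the shift along the tool's x, y, z in m, a list of three; "spin": the turn about the tool's z in degrees. In form: [{"travel": [tx, ty, tz], "spin": spin}, ...]. A call has 1 to 5 rows; each row shifts and turns the pose as measured when the row begins, along the tool's axes as they then stand; what a row does not reach is not made up. A row lasts 1/12 s, in which the tool goes at most 41.7 mm and 7.16 degrees, less where a joint would pass 70% of its speed; a pose out of reach is approached as far as the arm can. A call is refused whole if a number of a shift passes 0.0417 or a number of a turn 7.16, either way. A call with a gripper value outside its range is refused whole. "gripper" is the gripper command: -1 is shut, 1 is fully open, values between are in proportion, set as the call begins (left out, the last holds). The fingers move at their own pace and stop on an object; "squeeze" is the grip in N (left out, the last holds). Time passes only in rows, so rows that do not move let the fingers close. It gives the time, the measured TCP pose, the force and the opening at its end, in the units of the state.
- r.get_state(): the state, without advancing time (a new reading comes with each control period).
- r.capture(name): name is "side" or "top" or "wrist"; returns (picture, depth): 420x560x3 uint8, blue, green, red; 420x560 float32, m along the optical axis (not along the pixel's ray), 0 where there is no reading.
- r.get_calibration(name): a dict with "fov_y" (degrees; the focal length in pixels is half the picture's height over the tangent of half this angle, whatever the lens; pixels are square), "cx", "cy" (the principal point, pixels), "k1" (the pictures are not rectified: a ray, as slopes to the right and down, at radius r is drawn at 1 + k1 r^2 times it, then the intrinsics apply), "origin" and "orientation" of the camera in the world. Camera axes: x right, y down, z forward; pixel columns grow to the right and rows downward; lengths in m; the calibration is good to about 2 mm. A picture is of the moment at which its call begins: read the wrist's pose just before it. get_calibration takes no time and is no camera call; for the wrist camera it gives the pose at the moment of the call.
- r.close_job(): hands the job in, once; it reports no verdict.
Trained networks look in the newest picture that a camera, given by its name, has taken for a name from the list of things; names that differ only in an ending like _2 or _b are one class to them, and where a whole thing is asked for, a point or a joint stands for the part that bears it (a point fixed in the world has none). Each returns a list of dicts, best first, with "conf" (0 to 1); they miss things now and then, are a little off and sometimes report something else, mostly with a low value. They report only what shows in the picture. A call takes as long as a camera call.
- r.boxes_of(camera, target): "at" ([x, y, z] in m, in the coordinates of the camera as it stood for that picture, good to about 4 mm: the middle of the surface that is visible of it).
- r.pinpoint(camera, target): "at" ([x, y, z] in m, in the coordinates of the camera as it stood for that picture, good to about 4 mm: a listed point, or the origin of a listed thing).
The state is a dict: "time_s": time; "joints": joint angles; "qd": joint speeds; "joint_torque": joint torques, N m; "tcp_pos": TCP position; "eef_rot": TCP orientation; "contact_force": force on the tool from outside, world axes, zero at the start; "moment": the same for the moment, N m; "gripper_width": finger opening in m.
Only numpy, scipy, OpenCV 4.12 (cv2) and the standard library are available. Lean on these libraries where they do the work, as an engineer would, in place of code of your own. Each camera call takes 0.05 s, during which the arm holds its last target. There are 200 camera calls.

### The job

The coffee tin has been left lying on the serving mat: first roll it off to the left, pushing only on its top and never lifting it, until it rests with its axis over the black line, along it and between the end ticks. Then stand every sound cup upright, wholly on the mat, and put every cup with a broken-off handle into the grey bin. Leave the other things on the counter alone.

Things in the scene. Friction and masses are not known exactly. Their poses are not given: they have to be found in the camera images.
- tin: Closed steel coffee tin lying on its side across the mat: 96 mm diameter, 150 mm long, 0.4 to 0.85 kg, too wide to grip. Origin at its very centre, 48 mm above the counter; its x axis is the cylinder axis, y and z turn as it rolls. Let go of at rest, it stays. Fingertips pressed on its top carry the top along by friction; its centre moves half as far as they do.
- mark: Black line inlaid flat in the counter, 250 mm long, 8 mm wide, with a 50 mm cross tick at each end, 0.19 to 0.25 m to the left (+y) of the mat's centre. Origin at the middle of the line at counter height; x along the line, y across it, away from the mat. The tin parks over it, axis along the line.
- mat: Black ribbed serving mat, 260 mm (x) by 240 mm (y), flat (1 mm, no step). Origin at its centre at counter height.
- bin: Open-topped grey plastic bin, fixed, on the left beyond the line: outside 240 mm (x) by 150 mm (y), 70 mm tall, walls and floor 4 mm thick. Origin at the centre of its underside.
- cup_a_mid (a point): Sound white espresso cup with a handle: 50 mm across, 50 mm tall, walls 3 mm, foot 44 mm, 0.12 kg. Point on its axis, half-way up (25 mm above its underside); z up, the handle reaches 45 mm from the axis in its +y direction, so grip across x. Starts upright among the other cups on the robot's right. May be absent.
- cup_b_mid (a point): Sound white espresso cup with a handle: 50 mm across, 50 mm tall, walls 3 mm, foot 44 mm, 0.12 kg. Point on its axis, half-way up (25 mm above its underside); z up, the handle reaches 45 mm from the axis in its +y direction, so grip across x. Starts upright among the other cups on the robot's right. May be absent.
- cup_c_mid (a point): Sound white espresso cup with a handle: 50 mm across, 50 mm tall, walls 3 mm, foot 44 mm, 0.12 kg. Point on its axis, half-way up (25 mm above its underside); z up, the handle reaches 45 mm from the axis in its +y direction, so grip across x. Starts upright among the other cups on the robot's right. May be absent.
- cup_d_mid (a point): Sound white espresso cup with a handle: 50 mm across, 50 mm tall, walls 3 mm, foot 44 mm, 0.12 kg. Point on its axis, half-way up (25 mm above its underside); z up, the handle reaches 45 mm from the axis in its +y direction, so grip across x. Starts upright among the other cups on the robot's right. May be absent.
- broken_e_mid (a point): Reject: the same white espresso cup (50 mm across, 50 mm tall) with its handle broken off, only two stubs left that reach 32 mm from the axis in its +y direction. Point on its axis, half-way up (25 mm above its underside); z up its axis. Starts upright among the other cups on the robot's right. May be absent.
- broken_f_mid (a point): Reject: the same white espresso cup (50 mm across, 50 mm tall) with its handle broken off, only two stubs left that reach 32 mm from the axis in its +y direction. Point on its axis, half-way up (25 mm above its underside); z up its axis. Starts upright among the other cups on the robot's right. May be absent.
- broken_g_mid (a point): Reject: the same white espresso cup (50 mm across, 50 mm tall) with its handle broken off, only two stubs left that reach 32 mm from the axis in its +y direction. Point on its axis, half-way up (25 mm above its underside); z up its axis. Starts upright among the other cups on the robot's right. May be absent.
- sugar_jar: Bystander, to be left alone: glass sugar jar with a steel cap, 60 mm across, 90 mm tall. Origin at its underside.
- shaker: Bystander, to be left alone: white cocoa shaker with a steel cap, 40 mm across, 80 mm tall. Origin at its underside.
- jug: Bystander, to be left alone: steel milk jug with a handle, 76 mm across, 85 mm tall. Origin at its underside.
- spoon: Bystander, to be left alone: spoon lying on the counter near the robot. Origin at its underside.
- sachet_bowl: Bystander, to be left alone: white bowl, 120 mm across, 50 mm tall, near the robot on its right. Origin at its underside.
- stir_pot: Bystander, to be left alone: black pot, 70 mm across the rim, 90 mm tall, at the far side. Origin at its underside.

How it is judged:
By the outcome, as a careful person would: the job done as asked, in the order asked, and still so for the second after the job is handed in, with the robot touching nothing.
Of cup_a, cup_b, cup_c, cup_d only 3 to 4 are there at a start; the rules pass over those that are not, and their reading is None.
Of broken_e, broken_f, broken_g only 2 to 3 are there at a start; the rules pass over those that are not, and their reading is None.
At some moment in a run one of cup_a, cup_b, cup_c, cup_d, broken_e, broken_f, broken_g may be knocked a few centimetres aside while the robot is not near it.
It also fails if it takes over 210 s, if anything falls off the work surface, if the arm or the gripper's body presses on something with over 40 N, if the wrist force passes 120 N, or if a joint passes its speed limit or range.

## Working session

There is one attempt and no reset: what is moved stays moved. The work goes in short steps, Python scripts to look and compute and a tool call to move; the robot and the scene stay as the last step left them, time stands still between calls to the robot, and variables do not carry over. Pictures are saved under pics/ and viewed, about 12 in all and at most 16, crops included, and the job is handed in when it is done.

Besides the shell and the picture viewer there is one more tool, called after "Request:" as a command line: name --argument value ..., lists and objects as JSON in quotes. send_rows: Moves the arm, as the interface text tells. Its arguments: {"type":"object","properties":{"motion":{"type":"array"},"gripper":{"type":"number"},"squeeze":{"type":"number"}},"required":["motion"]}

```bash
mkdir -p pics
cat > h.py <<'E'
import numpy as np, cv2
from scipy.spatial.transform import Rotation as R
from plant import r
def T(cal):
    o=np.array(cal["orientation"],float)
    M=o if o.shape==(3,3) else R.from_euler('xyz',o,degrees=True).as_matrix()
    return M,np.array(cal["origin"],float)
def w(cal,p): 
    M,o=T(cal); return M@np.array(p)+o
def find(cam,names,fn='pinpoint',minc=0.2):
    cal=r.get_calibration(cam)
    for n in names:
        for d in getattr(r,fn)(cam,n):
            if d['conf']>minc: print(cam,n,round(d['conf'],2),np.round(w(cal,d['at']),3),{k:v for k,v in d.items() if k not in('at','conf')} or '')
def cloud(cam,dep):
    c=r.get_calibration(cam);H,W=dep.shape;f=H/2/np.tan(np.radians(c['fov_y'])/2)
    v,u=np.mgrid[:H,:W];K=np.array([[f,0,c['cx']],[0,f,c['cy']],[0,0,1.]])
    q=cv2.undistortPoints(np.stack([u.ravel(),v.ravel()],1).astype(np.float64)[:,None],K,np.array([c['k1'],0,0,0.]))[:,0]
    P=np.c_[q,np.ones(len(q))]*dep.reshape(-1,1)
    M,o=T(c);P=(P@M.T+o).reshape(H,W,3);P[dep==0]=np.nan;return P
E
python3 - <<'E'
from h import *
for c in("top","side"):
    print(c,r.get_calibration(c))
    im,d=r.capture(c);cv2.imwrite(f"pics/{c}0.png",im)
    if c=="top":np.save("top0.npy",cloud(c,d))
    find(c,["tin","mark","mat","bin","cup_a_mid","broken_e_mid","sugar_jar","shaker","jug","spoon","sachet_bowl","stir_pot"] if c=="top" else ["tin","cup_a_mid","broken_e_mid"])
print(r.get_state())
E
```

```text
top {'fov_y': 57.28019675424134, 'cx': 277.63100838577867, 'cy': 211.95188998628086, 'k1': 0.03217192272638021, 'origin': array([0.29258315, 0.01987939, 1.11924535]), 'orientation': array([-168.03578674,    0.22381071,  -88.65094734])}
top tin 0.96 [ 0.558 -0.018  0.046] 
top mark 0.83 [0.55  0.212 0.005] 
top mat 0.63 [ 0.554 -0.012  0.   ] 
top bin 0.93 [0.505 0.428 0.003] 
top cup_a_mid 0.62 [ 0.661 -0.204  0.021] 
top cup_a_mid 0.57 [ 0.562 -0.3    0.026] 
top broken_e_mid 0.9 [ 0.443 -0.41   0.028] 
top broken_e_mid 0.57 [ 0.348  0.143 -0.001] 
top broken_e_mid 0.33 [ 0.318  0.323 -0.002] 
top sugar_jar 0.82 [ 0.662 -0.317  0.002] 
top shaker 0.71 [0.756 0.069 0.001] 
top jug 0.72 [ 0.442 -0.191  0.028] 
top jug 0.65 [ 0.317  0.323 -0.002] 
top spoon 0.72 [ 0.555 -0.009 -0.003] 
top sachet_bowl 0.94 [ 0.271 -0.302  0.001] 
top stir_pot 0.69 [ 0.734 -0.101  0.004] 
top stir_pot 0.67 [ 0.446 -0.188  0.027] 
side {'fov_y': 53.63245697779152, 'cx': 275.821781764233, 'cy': 213.2785636808176, 'k1': -0.0712290009784014, 'origin': array([ 0.40203832, -0.66689678,  0.73177726]), 'orienta
[... 162 characters left out ...]
_mid 0.57 [ 0.438 -0.402  0.024] 
{'time_s': 0.85, 'joints': array([ 8.67537141e+01,  2.05438419e+01,  6.83139659e-01, -5.84789517e-04,
       -7.01343203e+01, -1.65063635e+01]), 'qd': array([-0.04764212,  0.03423232, -0.03977409, -0.00405014,  0.01224519,
       -0.04669971]), 'joint_torque': array([ 5.73253419e-04, -5.82322311e+01,  2.93296820e+01,  7.00210333e+00,
        1.25816898e-02, -1.48488010e-05]), 'tcp_pos': array([0.2281368 , 0.63527421, 0.22659683]), 'eef_rot': array([-1.79995384e+02,  1.94154937e-03, -1.97528480e+01]), 'contact_force': array([-0.52224855,  0.74499147,  0.30963796]), 'moment': array([ 0.00310933,  0.04101893, -0.06184282]), 'gripper_width': 0.08762089798013481}
```

View pics/top0.png

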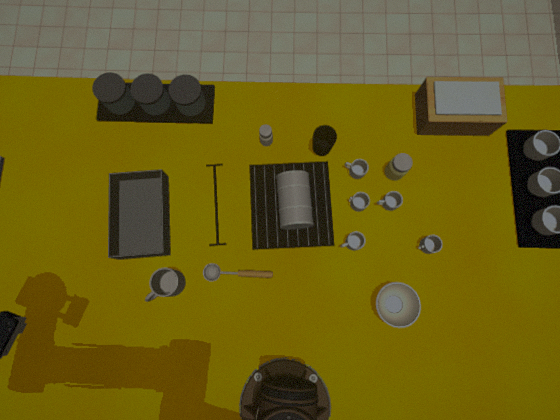

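View pics/side0.png

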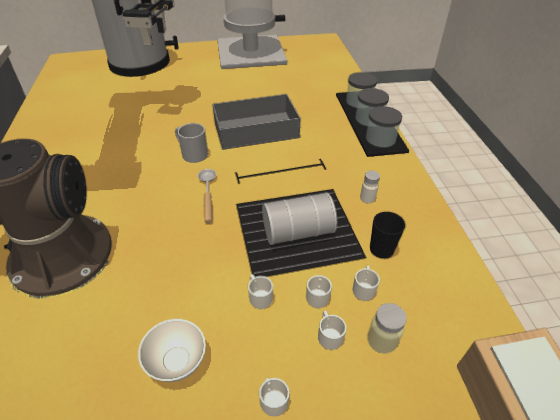

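```bash
cat > a.py <<'E'
from h import *
P=np.load("top0.npy");im=cv2.imread("pics/top0.png")
# cups: points z 0.03..0.056 right side
X,Y,Z=np.moveaxis(P,2,0)
m=((Z>0.035)&(Z<0.06)&(Y<-0.1)&(X>0.35)&(X<0.75)).astype(np.uint8)
n,l,s,c=cv2.connectedComponentsWithStats(m)
for i in range(1,n):
    if s[i,4]>25:
        q=P[l==i]; (a,b),rad=cv2.minEnclosingCircle(q[:,:2].astype(np.float32)); print(s[i],c[i].round(),'cen',np.round([a,b,rad],3),'zmax',q[:,2].max().round(3))
# tin
m=(Z>0.03)&(Z<0.12)&(abs(X-.556)<.11)&(abs(Y+.018)<.075)
q=P[m];t=q[q[:,2]>0.085];
print('tin top n',len(t),t.mean(0).round(4),'zmax',q[:,2].max())
rect=cv2.minAreaRect(q[q[:,2]>.06][:,:2].astype(np.float32));print(rect)
# crest fit: for slices in x, fit circle in yz => line
g=q[q[:,2]>.06]
from scipy.optimize import least_squares
f=lambda p:np.hypot((g[:,1]-p[0]-p[1]*(g[:,0]-.556))*np.cos(np.arctan(p[1])),g[:,2]-p[2])-.048
o=least_squares(f,[-.018,.1,.048],loss='soft_l1',f_scale=.003);print('tin axis y=',o.x, 'x ends',np.percentile(g[:,0],[1,99]))
# mark & mat
hsv=cv2.cvtColor(im,cv2.COLOR_BGR2GRAY)
for nm,b in(('mark',(205,232,155,255)),('mat',(240,342,155,258))):
    u0,u1,v0,v1=b;mm=np.zeros(hsv.shape,bool);mm[v0:v1,u0:u1]=True
    d=mm&(im[:,:,2]<(110 if nm=='mark' else 60));q=P[d]; q=q[abs(q[:,2])<.02]
    print(nm,len(q),cv2.minAreaRect(q[:,:2].astype(np.float32)),q.mean(0))
    if nm=='mark':
        k=abs(q[:,0]-np.median(q[:,0]))<.1;print(np.polyfit(q[k,0]-.55,q[k,1],1), np.percentile(q[:,0],[1,99]))
a=cv2.resize(im[145:265,325:450],None,fx=5,fy=5,interpolation=cv2.INTER_CUBIC);cv2.imwrite("pics/c1.png",cv2.convertScaleAbs(a,alpha=1.5))
s=cv2.imread("pics/side0.png");cv2.imwrite("pics/c2.png",cv2.resize(s[255:420,230:400],None,fx=3.5,fy=3.5,interpolation=cv2.INTER_CUBIC))
E
python3 a.py
```

```text
[523 140  23  21 144] [531. 152.] cen [ 0.723 -0.716  0.035] zmax 0.06
[545 140  10  15 106] [550. 147.] cen [ 0.727 -0.75   0.023] zmax 0.06
[345 159  23  18 118] [357. 166.] cen [ 0.662 -0.195  0.033] zmax 0.055
[387 161  20  17  81] [393. 172.] cen [ 0.658 -0.313  0.03 ] zmax 0.06
[540 171  20  21 182] [552. 180.] cen [ 0.623 -0.732  0.032] zmax 0.06
[527 172  22  25 155] [534. 187.] cen [ 0.62  -0.72   0.036] zmax 0.06
[350 191  20  19 102] [360. 200.] cen [ 0.561 -0.203  0.027] zmax 0.055
[377 191  26  18 129] [392. 199.] cen [ 0.565 -0.29   0.035] zmax 0.058
[533 209  20  26 148] [538. 223.] cen [ 0.51  -0.719  0.037] zmax 0.06
[545 208  15  24 119] [555. 217.] cen [ 0.514 -0.734  0.033] zmax 0.059
[341 231  24  19 112] [354. 240.] cen [ 0.442 -0.183  0.033] zmax 0.055
[422 235  20  19 126] [432. 244.] cen [ 0.44  -0.401  0.027] zmax 0.053
tin top n 1128 [ 0.5544 -0.0162  0.0921] zmax 0.10088687481410608
((0.5555847883224487, -0.016495630145072937), (0.15086157619953156, 0.09236954897642136), 5.64423131942749)
tin axis y= [-0.01668591  0.0994328   0.04698582] x ends [0.47940935 0.62926906]
mark 371 ((0.5513582229614258, 0.214932382106781), (0.2540166676044464, 0.049821581691503525), 5.625519275665283) [0.54720025 0.21526766 0.00105129]
[0.09978601 0.21551838] [0.42378017 0.67752003]
mat 4503 ((0.5647028684616089, -0.0077263712882995605), (0.27812397480010986, 0.23848484456539154), 4.150060653686523) [ 0.54436487 -0.00545851  0.00144396]
```

Run:
```python
import cv2,numpy as np
a=cv2.imread("pics/c1.png");b=cv2.imread("pics/c2.png");h=400
f=lambda i:cv2.resize(i,(395,h))
cv2.imwrite("pics/cc.png",np.hstack([f(a),f(b)]))
```

```text
(no output)
```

View pics/cc.png

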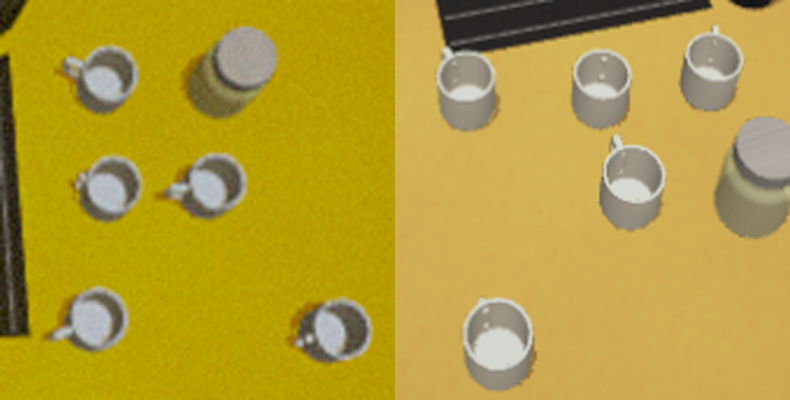

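```bash
cat >> h.py <<'E'
def plan(x,y,z,yaw,vmax=.04,smax=7,pos=None,yaw0=None):
    s=r.get_state();p=np.array(s['tcp_pos'] if pos is None else pos);y0=s['eef_rot'][2] if yaw0 is None else yaw0
    d=np.array([x,y,z])-p;dy=(yaw-y0+180)%360-180
    n=max(1,int(np.ceil(max(np.abs(d).max()/vmax*1.0,np.linalg.norm(d)/vmax,abs(dy)/smax))))
    out=[]
    for i in range(n):
        c=R.from_euler('xyz',[180,0,y0+dy*i/n],degrees=True)
        t=np.round(c.inv().apply(d/n),4);out.append('{"travel":[%g,%g,%g],"spin":%g}'%(*(t+0),round(-dy/n,2)))
    for i in range(0,n,5):print('['+','.join(out[i:i+5])+']')
    return [x,y,z],yaw
E
python3 - <<'E'
from h import *
s=r.get_state();print(s['tcp_pos'],s['eef_rot'])
plan(0.555,-0.03,0.2,5.7)
E
```

```text
[0.2281368  0.63527421 0.22659683] [-1.79995384e+02  1.94154937e-03 -1.97528480e+01]
[{"travel":[0.028,0.0271,0.0014],"spin":-1.34},{"travel":[0.0274,0.0278,0.0014],"spin":-1.34},{"travel":[0.0267,0.0284,0.0014],"spin":-1.34},{"travel":[0.0261,0.029,0.0014],"spin":-1.34},{"travel":[0.0254,0.0296,0.0014],"spin":-1.34}]
[{"travel":[0.0247,0.0302,0.0014],"spin":-1.34},{"travel":[0.024,0.0308,0.0014],"spin":-1.34},{"travel":[0.0232,0.0313,0.0014],"spin":-1.34},{"travel":[0.0225,0.0319,0.0014],"spin":-1.34},{"travel":[0.0217,0.0324,0.0014],"spin":-1.34}]
[{"travel":[0.021,0.0329,0.0014],"spin":-1.34},{"travel":[0.0202,0.0334,0.0014],"spin":-1.34},{"travel":[0.0194,0.0338,0.0014],"spin":-1.34},{"travel":[0.0186,0.0343,0.0014],"spin":-1.34},{"travel":[0.0178,0.0347,0.0014],"spin":-1.34}]
[{"travel":[0.017,0.0351,0.0014],"spin":-1.34},{"travel":[0.0162,0.0355,0.0014],"spin":-1.34},{"travel":[0.0153,0.0359,0.0014],"spin":-1.34},{"travel":[0.0145,0.0362,0.0014],"spin":-1.34}]
```

Request:
send_rows --gripper -1 --motion '[{"travel": [0.028, 0.027, 0.001], "spin": -1.35}, {"travel": [0.027, 0.028, 0.001], "spin": -1.35}, {"travel": [0.027, 0.028, 0.001], "spin": -1.35}, {"travel": [0.026, 0.029, 0.001], "spin": -1.35}, {"travel": [0.025, 0.03, 0.001], "spin": -1.35}]'

```text
time_s: 1.27
tcp_pos: [0.3135, 0.4606, 0.2187]
eef_rot: [180.0, -0.0, -12.3]
contact_force: [1.6, -0.4, 0.4]
gripper_width: 0.0599
```

Request:
send_rows --motion '[{"travel": [0.025, 0.03, 0.001], "spin": -1.35}, {"travel": [0.024, 0.031, 0.001], "spin": -1.35}, {"travel": [0.023, 0.031, 0.001], "spin": -1.35}, {"travel": [0.022, 0.032, 0.001], "spin": -1.35}, {"travel": [0.022, 0.032, 0.001], "spin": -1.35}]'

```text
time_s: 1.68
tcp_pos: [0.4045, 0.2786, 0.2149]
eef_rot: [-179.9, -0.1, -5.1]
contact_force: [2.3, 0.1, 0.0]
gripper_width: 0.0264
```

Request:
send_rows --motion '[{"travel": [0.021, 0.033, 0.001], "spin": -1.35}, {"travel": [0.02, 0.033, 0.001], "spin": -1.35}, {"travel": [0.019, 0.034, 0.001], "spin": -1.35}, {"travel": [0.019, 0.034, 0.001], "spin": -1.35}, {"travel": [0.018, 0.035, 0.001], "spin": -1.35}]'

```text
time_s: 2.1
tcp_pos: [0.4977, 0.097, 0.2122]
eef_rot: [-179.7, -0.4, 2.2]
contact_force: [0.6, 1.4, -0.3]
gripper_width: 0.0002
```

Request:
send_rows --motion '[{"travel": [0.017, 0.035, 0.001], "spin": -1.35}, {"travel": [0.016, 0.036, 0.001], "spin": -1.35}, {"travel": [0.015, 0.036, 0.001], "spin": -1.35}, {"travel": [0.014, 0.036, 0.001], "spin": -1.35}, {"travel": [0, 0, 0], "spin": 0}]'

```text
time_s: 2.52
tcp_pos: [0.575, -0.0541, 0.209]
eef_rot: [-179.7, -0.7, 7.8]
contact_force: [0.6, 0.8, 0.5]
gripper_width: 0.0002
```

Request:
send_rows --motion '[{"travel": [-0.005, -0.0085, 0.03], "spin": 0.7}, {"travel": [-0.005, -0.0085, 0.03], "spin": 0.7}, {"travel": [-0.005, -0.0085, 0.03], "spin": 0.7}, {"travel": [0, 0, 0.008], "spin": 0}, {"travel": [0, 0, 0], "spin": 0}]'

```text
time_s: 2.93
tcp_pos: [0.561, -0.0347, 0.1096]
eef_rot: [-179.8, -1.0, 5.1]
contact_force: [0.2, 0.3, 0.9]
gripper_width: 0.0002
```

Request:
send_rows --motion '[{"travel": [-0.003, -0.002, 0.004], "spin": -0.5}, {"travel": [-0.001, 0, 0.004], "spin": 0}, {"travel": [0, 0, 0.003], "spin": 0}, {"travel": [0, 0, 0.002], "spin": 0}, {"travel": [0, 0, 0.002], "spin": 0}]'

```text
time_s: 3.35
tcp_pos: [0.5606, -0.0324, 0.0986]
eef_rot: [-179.8, -1.4, 5.8]
contact_force: [-0.4, -0.2, 0.6]
gripper_width: 0.0005
```

Request:
send_rows --motion '[{"travel": [-0.002, 0, 0.002], "spin": 0}, {"travel": [-0.001, 0, 0.002], "spin": 0}, {"travel": [0, 0, 0.002], "spin": 0}]'

```text
time_s: 3.6
tcp_pos: [0.5592, -0.033, 0.0949]
eef_rot: [-179.8, -1.6, 5.9]
contact_force: [-8.2, -1.6, 26.4]
gripper_width: 0.0008
```

Request:
send_rows --motion '[{"travel": [0, -0.003, 0.001], "spin": 0}, {"travel": [0, -0.006, 0.001], "spin": 0}, {"travel": [0, -0.008, 0.001], "spin": 0}, {"travel": [0, -0.008, 0.001], "spin": 0}, {"travel": [0, -0.008, 0.001], "spin": 0}]'

```text
time_s: 4.02
tcp_pos: [0.5566, -0.0024, 0.0963]
eef_rot: [180.0, -1.8, 5.9]
contact_force: [-3.1, -0.6, 7.5]
gripper_width: 0.0005
```

Request:
send_rows --motion '[{"travel": [0, -0.008, 0.0015], "spin": 0}, {"travel": [0, -0.008, 0.0015], "spin": 0}, {"travel": [0, -0.006, 0.0015], "spin": 0}, {"travel": [0, -0.002, 0.0015], "spin": 0}, {"travel": [0, 0, 0.001], "spin": 0}]'

```text
time_s: 4.43
tcp_pos: [0.5543, 0.0225, 0.0956]
eef_rot: [179.9, -2.0, 6.1]
contact_force: [-4.2, -0.3, 8.3]
gripper_width: 0.0003
```

```bash
cat > tin.py <<'E'
from h import *
for c in("top","side"):
    r.capture(c);find(c,["tin"])
s=r.get_state();print(s['time_s'],s['tcp_pos'],s['eef_rot'],s['contact_force'])
E
python3 tin.py
```

```text
top tin 0.74 [0.551 0.009 0.047] 
side tin 0.65 [0.55  0.011 0.05 ] 
4.6333 [0.55429602 0.02215242 0.0955942 ] [179.86638533  -2.01743698   6.05620495] [-3.56469484 -0.90918919 10.06984166]
```

Request:
send_rows --motion '[{"travel": [0, 0, -0.006], "spin": 0}, {"travel": [0, 0, -0.006], "spin": 0.2}, {"travel": [0, 0.013, 0], "spin": 0.2}, {"travel": [0, 0.014, 0], "spin": 0}, {"travel": [0, 0, 0], "spin": 0}]'

```text
time_s: 5.05
tcp_pos: [0.5573, -0.0055, 0.1103]
eef_rot: [179.9, -2.2, 5.7]
contact_force: [-1.2, 0.6, 0.7]
gripper_width: 0.0009
```

Request:
send_rows --motion '[{"travel": [0, 0, 0.004], "spin": 0}, {"travel": [0, 0, 0.004], "spin": 0}, {"travel": [0, 0, 0.003], "spin": 0}, {"travel": [0, 0, 0.0015], "spin": 0}, {"travel": [0, 0, 0.0015], "spin": 0}]'

```text
time_s: 5.47
tcp_pos: [0.558, -0.0063, 0.0952]
eef_rot: [179.9, -2.2, 5.6]
contact_force: [-2.3, -1.6, 14.3]
gripper_width: 0.0004
```

Request:
send_rows --motion '[{"travel": [-0.0005, -0.004, 0.0015], "spin": 0}, {"travel": [0, -0.008, 0.0015], "spin": 0}, {"travel": [0, -0.009, 0.0015], "spin": 0}, {"travel": [0, -0.009, 0.0015], "spin": 0}, {"travel": [0, -0.009, 0.0015], "spin": 0}]'

```text
time_s: 5.88
tcp_pos: [0.5549, 0.0304, 0.0963]
eef_rot: [179.5, -2.3, 5.9]
contact_force: [-5.5, -0.4, 13.6]
gripper_width: 0.0005
```

Request:
send_rows --motion '[{"travel": [0, -0.009, 0.0015], "spin": 0}, {"travel": [0, -0.007, 0.0015], "spin": 0}, {"travel": [0, -0.004, 0.0015], "spin": 0}, {"travel": [0, -0.001, 0.001], "spin": 0}, {"travel": [0, 0, 0.001], "spin": 0}]'

```text
time_s: 6.3
tcp_pos: [0.5527, 0.0544, 0.0954]
eef_rot: [179.4, -2.5, 6.2]
contact_force: [-4.9, -0.4, 9.8]
gripper_width: 0.0007
```

```bash
python3 tin.py
```

```text
top tin 0.74 [0.547 0.039 0.047] 
side tin 0.91 [0.547 0.041 0.049] 
6.5 [0.55276737 0.05406014 0.09539549] [179.41458159  -2.49829965   6.15754111] [-4.71735257  0.41278429 10.89764783]
```

Request:
send_rows --motion '[{"travel": [0, 0, -0.006], "spin": 0}, {"travel": [-0.004, 0, -0.006], "spin": 0.2}, {"travel": [-0.005, 0.014, 0], "spin": 0.2}, {"travel": [0, 0.015, 0], "spin": 0}, {"travel": [0, 0, 0], "spin": 0}]'

```text
time_s: 6.92
tcp_pos: [0.5452, 0.0244, 0.1086]
eef_rot: [179.4, -2.5, 5.9]
contact_force: [0.1, 0.0, -0.3]
gripper_width: 0.0002
```

Request:
send_rows --motion '[{"travel": [0, 0, 0.004], "spin": 0}, {"travel": [0, 0, 0.004], "spin": 0}, {"travel": [0, 0, 0.003], "spin": 0}, {"travel": [0, 0, 0.0015], "spin": 0}, {"travel": [0, 0, 0.0015], "spin": 0}]'

```text
time_s: 7.33
tcp_pos: [0.5456, 0.0233, 0.0949]
eef_rot: [179.4, -2.6, 5.9]
contact_force: [-10.5, -2.5, 30.2]
gripper_width: 0.0007
```

Request:
send_rows --motion '[{"travel": [-0.0005, -0.004, 0.0015], "spin": 0}, {"travel": [0, -0.008, 0.0015], "spin": 0}, {"travel": [0, -0.009, 0.0015], "spin": 0}, {"travel": [0, -0.009, 0.0015], "spin": 0}, {"travel": [0, -0.009, 0.0015], "spin": 0}]'

```text
time_s: 7.75
tcp_pos: [0.5421, 0.0601, 0.0962]
eef_rot: [179.0, -2.7, 6.1]
contact_force: [-6.8, -1.1, 16.1]
gripper_width: 0.0001
```

Request:
send_rows --motion '[{"travel": [0, -0.009, 0.0015], "spin": 0}, {"travel": [0, -0.007, 0.0015], "spin": 0}, {"travel": [0, -0.004, 0.0015], "spin": 0}, {"travel": [0, -0.001, 0.001], "spin": 0}, {"travel": [0, 0, 0.001], "spin": 0}]'

```text
time_s: 8.17
tcp_pos: [0.5399, 0.0843, 0.0952]
eef_rot: [178.9, -2.9, 6.4]
contact_force: [-4.9, 0.7, 12.9]
gripper_width: 0.0005
```

```bash
python3 tin.py
```

```text
top tin 0.73 [0.546 0.067 0.045] 
side tin 0.6 [ 0.316  0.326 -0.   ] 
side tin 0.57 [0.542 0.072 0.05 ] 
8.3667 [0.53993013 0.08399701 0.09523223] [178.88397988  -2.85629051   6.41818195] [-6.56817744  0.71837206 13.56906665]
```

Request:
send_rows --motion '[{"travel": [0, 0, -0.006], "spin": 0}, {"travel": [0.003, 0, -0.006], "spin": 0.3}, {"travel": [0, 0.014, 0], "spin": 0.3}, {"travel": [0, 0.015, 0], "spin": 0}, {"travel": [0, 0, 0], "spin": 0}]'

```text
time_s: 8.78
tcp_pos: [0.5464, 0.0572, 0.1094]
eef_rot: [178.9, -2.9, 6.0]
contact_force: [-0.3, 0.5, 0.2]
gripper_width: 0.0002
```

Request:
send_rows --motion '[{"travel": [0, 0, 0.004], "spin": 0}, {"travel": [0, 0, 0.004], "spin": 0}, {"travel": [0, 0, 0.003], "spin": 0}, {"travel": [0, 0, 0.0015], "spin": 0}, {"travel": [0, 0, 0.0015], "spin": 0}]'

```text
time_s: 9.2
tcp_pos: [0.5482, 0.0581, 0.0948]
eef_rot: [178.9, -3.0, 6.0]
contact_force: [-6.9, -2.2, 21.1]
gripper_width: 0.0007
```

Request:
send_rows --motion '[{"travel": [-0.0005, -0.004, 0.0015], "spin": 0}, {"travel": [0, -0.008, 0.0015], "spin": 0}, {"travel": [0, -0.009, 0.0015], "spin": 0}, {"travel": [0, -0.009, 0.0015], "spin": 0}, {"travel": [0, -0.009, 0.0015], "spin": 0}]'

```text
time_s: 9.62
tcp_pos: [0.5446, 0.0951, 0.0962]
eef_rot: [178.5, -3.1, 6.2]
contact_force: [-4.6, -0.7, 12.7]
gripper_width: 0.0008
```

Request:
send_rows --motion '[{"travel": [0, -0.009, 0.0015], "spin": 0}, {"travel": [0, -0.007, 0.0015], "spin": 0}, {"travel": [0, -0.004, 0.0015], "spin": 0}, {"travel": [0, -0.001, 0.001], "spin": 0}, {"travel": [0, 0, 0.001], "spin": 0}]'

```text
time_s: 10.03
tcp_pos: [0.5426, 0.1201, 0.0944]
eef_rot: [178.5, -3.3, 6.5]
contact_force: [-4.5, 0.4, 11.3]
gripper_width: 0.0003
```

Request:
send_rows --motion '[{"travel": [0, 0, -0.006], "spin": 0}, {"travel": [0, 0, -0.006], "spin": 0.2}, {"travel": [0, 0.014, 0], "spin": 0.2}, {"travel": [0, 0.015, 0], "spin": 0}, {"travel": [0, 0, 0], "spin": 0}]'

```text
time_s: 10.45
tcp_pos: [0.545, 0.0921, 0.1085]
eef_rot: [178.5, -3.3, 6.3]
contact_force: [-0.4, -0.3, -0.1]
gripper_width: 0.0004
```

Request:
send_rows --motion '[{"travel": [0, 0, 0.004], "spin": 0}, {"travel": [0, 0, 0.004], "spin": 0}, {"travel": [0, 0, 0.003], "spin": 0}, {"travel": [0, 0, 0.0015], "spin": 0}, {"travel": [0, 0, 0.0015], "spin": 0}]'

```text
time_s: 10.87
tcp_pos: [0.5465, 0.0906, 0.0948]
eef_rot: [178.4, -3.4, 6.2]
contact_force: [-11.8, -3.8, 30.8]
gripper_width: 0.0003
```

Request:
send_rows --motion '[{"travel": [-0.0005, -0.004, 0.0015], "spin": 0}, {"travel": [0, -0.008, 0.0015], "spin": 0}, {"travel": [0, -0.009, 0.0015], "spin": 0}, {"travel": [0, -0.009, 0.0015], "spin": 0}, {"travel": [0, -0.009, 0.0015], "spin": 0}]'

```text
time_s: 11.28
tcp_pos: [0.5429, 0.1277, 0.0962]
eef_rot: [178.1, -3.6, 6.4]
contact_force: [-6.3, -0.1, 13.3]
gripper_width: 0.0003
```

Request:
send_rows --motion '[{"travel": [0, -0.009, 0.0015], "spin": 0}, {"travel": [0, -0.007, 0.0015], "spin": 0}, {"travel": [0, -0.004, 0.0015], "spin": 0}, {"travel": [0, -0.001, 0.001], "spin": 0}, {"travel": [0, 0, 0.001], "spin": 0}]'

```text
time_s: 11.7
tcp_pos: [0.5409, 0.1529, 0.094]
eef_rot: [178.1, -3.8, 6.7]
contact_force: [-5.7, 0.4, 12.0]
gripper_width: 0.0004
```

```bash
cat > tin2.py <<'E'
from h import *
from scipy.optimize import least_squares
im,d=r.capture("top");P=cloud("top",d);cv2.imwrite("pics/t.png",im)
X,Y,Z=np.moveaxis(P,2,0);s=r.get_state();t=s['tcp_pos']
g=P[(Z>.03)&(Z<.105)&(abs(X-.54)<.12)&(Y>t[1]-.09)&(Y<t[1]+.07)&(Y<.34)&(X<.68)&(X>.42)]
f=lambda p:np.hypot((g[:,1]-p[0]-p[1]*(g[:,0]-.55))*np.cos(np.arctan(p[1])),g[:,2]-p[2])-.048
o=least_squares(f,[t[1]-.015,.1,.048],loss='soft_l1',f_scale=.002)
e=np.percentile(g[:,0],[1,99]);a,b=o.x[:2];cx=e.mean();cy=a+b*(cx-.55)
n=np.array([-.0993,.995]);m=np.array([.5514,.2149]);dd=np.array([cx,cy])-m
print('tin',cx,cy,'slope',b,'ends',e,'perp',dd@n,'along',dd@[n[1],-n[0]])
print(s['time_s'],t,s['eef_rot'],s['contact_force'])
find("top",["tin"])
E
python3 tin2.py
```

```text
tin 0.5390848387836922 0.13449154102929126 slope 0.09561744172486007 ends [0.46294504 0.61522464] perp -0.07878352116707583 along -0.020238145386017665
11.75 [0.54092523 0.15293453 0.0939896 ] [178.08486034  -3.7826425    6.71501055] [-5.87740804  1.51750478 12.20980407]
top tin 0.55 [0.542 0.136 0.049]
```

Request:
send_rows --motion '[{"travel": [0, 0, -0.006], "spin": 0}, {"travel": [0, 0, -0.006], "spin": 0.4}, {"travel": [0, 0.017, 0], "spin": 0.4}, {"travel": [0, 0.018, 0], "spin": 0}, {"travel": [0, 0, 0], "spin": 0}]'

```text
time_s: 12.22
tcp_pos: [0.5438, 0.1197, 0.1084]
eef_rot: [178.1, -3.8, 6.0]
contact_force: [0.6, -0.5, 0.1]
gripper_width: 0.0002
```

Request:
send_rows --motion '[{"travel": [0, 0, 0.004], "spin": 0}, {"travel": [0, 0, 0.004], "spin": 0}, {"travel": [0, 0, 0.003], "spin": 0}, {"travel": [0, 0, 0.0015], "spin": 0}, {"travel": [0, 0, 0.0015], "spin": 0}]'

```text
time_s: 12.63
tcp_pos: [0.5458, 0.1202, 0.0954]
eef_rot: [178.1, -3.9, 6.0]
contact_force: [-13.1, -2.5, 32.9]
gripper_width: 0.0006
```

Request:
send_rows --motion '[{"travel": [-0.0005, -0.004, 0.0015], "spin": 0}, {"travel": [0, -0.008, 0.0015], "spin": 0}, {"travel": [0, -0.009, 0.0015], "spin": 0}, {"travel": [0, -0.009, 0.0015], "spin": 0}, {"travel": [0, -0.009, 0.0015], "spin": 0}]'

```text
time_s: 13.05
tcp_pos: [0.5421, 0.1587, 0.0963]
eef_rot: [177.8, -4.1, 6.3]
contact_force: [-6.0, -0.0, 14.0]
gripper_width: 0.0006
```

Request:
send_rows --motion '[{"travel": [0, -0.009, 0.0015], "spin": 0}, {"travel": [0, -0.007, 0.0015], "spin": 0}, {"travel": [0, -0.004, 0.0015], "spin": 0}, {"travel": [0, -0.001, 0.001], "spin": 0}, {"travel": [0, 0, 0.001], "spin": 0}]'

```text
time_s: 13.47
tcp_pos: [0.54, 0.185, 0.0943]
eef_rot: [177.8, -4.3, 6.6]
contact_force: [-6.4, 0.6, 11.2]
gripper_width: 0.0006
```

Request:
send_rows --motion '[{"travel": [0, 0, -0.006], "spin": 0}, {"travel": [0, 0, -0.006], "spin": 0.2}, {"travel": [0, 0.014, 0], "spin": 0.2}, {"travel": [0, 0.015, 0], "spin": 0}, {"travel": [0, 0, 0], "spin": 0}]'

```text
time_s: 13.88
tcp_pos: [0.5418, 0.1569, 0.1079]
eef_rot: [177.8, -4.3, 6.4]
contact_force: [-1.1, 0.2, 0.1]
gripper_width: 0.0
```

```bash
python3 tin2.py
```

```text
tin 0.5351205498746044 0.16711675830729708 slope 0.1031545631590532 ends [0.45936763 0.61087347] perp -0.045927776086787636 along -0.02094292877485398
13.9333 [0.54191976 0.15748547 0.10789697] [177.82260077  -4.32887752   6.36323186] [ 0.38936527  0.21005253 -0.08188781]
top tin 0.59 [0.536 0.166 0.046]
```

Request:
send_rows --motion '[{"travel": [-0.003, 0.006, 0.003], "spin": 0.3}, {"travel": [0, 0, 0.004], "spin": 0}, {"travel": [0, 0, 0.003], "spin": 0}, {"travel": [0, 0, 0.0015], "spin": 0}, {"travel": [0, 0, 0.0015], "spin": 0}]'

```text
time_s: 14.4
tcp_pos: [0.5411, 0.1494, 0.0951]
eef_rot: [177.8, -4.4, 6.0]
contact_force: [-12.5, -3.1, 30.7]
gripper_width: 0.0004
```

Request:
send_rows --motion '[{"travel": [-0.0005, -0.004, 0.0015], "spin": 0}, {"travel": [0, -0.008, 0.0015], "spin": 0}, {"travel": [0, -0.009, 0.0015], "spin": 0}, {"travel": [0, -0.009, 0.0015], "spin": 0}, {"travel": [0, -0.009, 0.0015], "spin": 0}]'

```text
time_s: 14.82
tcp_pos: [0.5378, 0.1865, 0.0964]
eef_rot: [177.5, -4.6, 6.2]
contact_force: [-9.5, -0.9, 20.0]
gripper_width: 0.0004
```

Request:
send_rows --motion '[{"travel": [0, -0.009, 0.0015], "spin": 0}, {"travel": [0, -0.007, 0.0015], "spin": 0}, {"travel": [0, -0.004, 0.0015], "spin": 0}, {"travel": [0, -0.001, 0.001], "spin": 0}, {"travel": [0, 0, 0.001], "spin": 0}]'

```text
time_s: 15.23
tcp_pos: [0.5355, 0.2112, 0.0953]
eef_rot: [177.5, -4.8, 6.4]
contact_force: [-6.8, 0.9, 12.0]
gripper_width: 0.0005
```

Request:
send_rows --motion '[{"travel": [0, 0, -0.006], "spin": 0}, {"travel": [0, 0, -0.006], "spin": 0.2}, {"travel": [0, 0.014, 0], "spin": 0.2}, {"travel": [0, 0.015, 0], "spin": 0}, {"travel": [0, 0, 0], "spin": 0}]'

```text
time_s: 15.65
tcp_pos: [0.5372, 0.1823, 0.1092]
eef_rot: [177.6, -4.8, 6.2]
contact_force: [-0.9, 0.1, -0.4]
gripper_width: 0.0003
```

```bash
python3 tin2.py
```

```text
tin 0.5326255154403484 0.19845891636661964 slope 0.10427349775448568 ends [0.45612826 0.60912277] perp -0.014494571898440067 along -0.020313211741647998
15.7 [0.53737022 0.18290904 0.10922382] [177.56011943  -4.86254741   6.16874721] [0.43778246 0.00499147 1.03026237]
top tin 0.6 [0.534 0.195 0.048]
```

Request:
send_rows --motion '[{"travel": [-0.002, -0.002, 0.004], "spin": 0.1}, {"travel": [0, 0, 0.004], "spin": 0}, {"travel": [0, 0, 0.003], "spin": 0}, {"travel": [0, 0, 0.0015], "spin": 0}, {"travel": [0, 0, 0.0015], "spin": 0}]'

```text
time_s: 16.17
tcp_pos: [0.5373, 0.1845, 0.0956]
eef_rot: [177.5, -5.0, 6.1]
contact_force: [-15.0, -2.9, 31.0]
gripper_width: 0.0004
```

Request:
send_rows --motion '[{"travel": [0, -0.004, 0.0015], "spin": 0}, {"travel": [0, -0.007, 0.0015], "spin": 0}, {"travel": [0, -0.007, 0.0015], "spin": 0}, {"travel": [0, -0.005, 0.0015], "spin": 0}, {"travel": [0, -0.002, 0.0015], "spin": 0}]'

```text
time_s: 16.58
tcp_pos: [0.5351, 0.2086, 0.0965]
eef_rot: [177.3, -5.1, 6.3]
contact_force: [-8.0, -1.2, 17.0]
gripper_width: 0.0003
```

Request:
send_rows --motion '[{"travel": [0, 0, 0.001], "spin": 0}, {"travel": [0, 0, 0.001], "spin": 0}]'

```text
time_s: 16.75
tcp_pos: [0.5349, 0.2095, 0.0966]
eef_rot: [177.3, -5.2, 6.4]
contact_force: [-5.6, -1.6, 10.9]
gripper_width: 0.0005
```

```bash
python3 tin2.py
```

```text
tin 0.5318439621699125 0.21085469450961342 slope 0.09945649502872803 ends [0.45519469 0.60849324] perp -0.0020831644064069673 along -0.019859956476132475
16.8 [0.53492915 0.20948843 0.09658203] [177.25232342  -5.19036731   6.41364937] [-7.07871447 -1.64827294 13.19250852]
top tin 0.69 [0.531 0.21  0.046]
```

Request:
send_rows --motion '[{"travel": [0, -0.003, 0.0015], "spin": 0}, {"travel": [0, -0.002, 0.0015], "spin": 0}, {"travel": [0, 0, 0.001], "spin": 0}, {"travel": [0, 0, 0.001], "spin": 0}, {"travel": [0, 0, 0], "spin": 0}]'

```text
time_s: 17.27
tcp_pos: [0.5343, 0.2155, 0.0971]
eef_rot: [177.2, -5.3, 6.7]
contact_force: [-0.3, -0.3, 1.4]
gripper_width: 0.0002
```

Request:
send_rows --motion '[{"travel": [0, 0, -0.006], "spin": 0}, {"travel": [0, 0, -0.02], "spin": 0}, {"travel": [0, 0, -0.04], "spin": 0}, {"travel": [0, 0, -0.04], "spin": 0}, {"travel": [0, 0, -0.02], "spin": 0}]'

```text
time_s: 17.68
tcp_pos: [0.5184, 0.2184, 0.2202]
eef_rot: [176.7, -4.6, 6.7]
contact_force: [0.8, 0.8, 1.7]
gripper_width: 0.0004
```

Run:
```python
from h import *
print(r.get_state()['tcp_pos'],r.get_state()['eef_rot'])
plan(0.6,-0.10,0.22,-90)
```

```text
[0.51836673 0.21839466 0.22023431] [176.67005395  -4.58280392   6.69876203]
[{"travel":[0.0031,0.0233,0],"spin":6.91},{"travel":[0.0059,0.0227,0],"spin":6.91},{"travel":[0.0086,0.0218,0],"spin":6.91},{"travel":[0.0112,0.0207,0],"spin":6.91},{"travel":[0.0136,0.0192,0],"spin":6.91}]
[{"travel":[0.0158,0.0174,0],"spin":6.91},{"travel":[0.0178,0.0154,0],"spin":6.91},{"travel":[0.0195,0.0131,0],"spin":6.91},{"travel":[0.0209,0.0107,0],"spin":6.91},{"travel":[0.022,0.0081,0],"spin":6.91}]
[{"travel":[0.0229,0.0054,0],"spin":6.91},{"travel":[0.0233,0.0026,0],"spin":6.91},{"travel":[0.0235,-0.0002,0],"spin":6.91},{"travel":[0.0233,-0.0031,0],"spin":6.91}]
```

Request:
send_rows --gripper 0.8 --motion '[{"travel": [0.003, 0.023, -0.002], "spin": 6.9}, {"travel": [0.006, 0.023, -0.002], "spin": 6.9}, {"travel": [0.0085, 0.022, -0.002], "spin": 6.9}, {"travel": [0.011, 0.021, 0], "spin": 6.9}, {"travel": [0.0135, 0.019, 0], "spin": 6.9}]'

```text
time_s: 18.1
tcp_pos: [0.5483, 0.1078, 0.2427]
eef_rot: [-179.4, -6.0, -28.7]
contact_force: [0.2, 0.6, -0.5]
gripper_width: 0.028
```

Request:
send_rows --motion '[{"travel": [0.016, 0.0175, 0], "spin": 6.9}, {"travel": [0.018, 0.0155, 0], "spin": 6.9}, {"travel": [0.0195, 0.013, 0], "spin": 6.9}, {"travel": [0.021, 0.0105, 0], "spin": 6.9}, {"travel": [0.022, 0.008, 0], "spin": 6.9}]'

```text
time_s: 18.52
tcp_pos: [0.5755, -0.0115, 0.2509]
eef_rot: [-176.0, -4.4, -64.6]
contact_force: [0.8, 0.3, -0.0]
gripper_width: 0.0619
```

Request:
send_rows --motion '[{"travel": [0.023, 0.0055, 0], "spin": 6.9}, {"travel": [0.023, 0.0025, 0], "spin": 6.9}, {"travel": [0.0235, 0, 0], "spin": 6.9}, {"travel": [0.015, -0.003, 0], "spin": 5}, {"travel": [0, 0, 0], "spin": 0}]'

```text
time_s: 18.93
tcp_pos: [0.5943, -0.1022, 0.256]
eef_rot: [-174.5, -2.1, -91.9]
contact_force: [-0.1, 0.9, 0.7]
gripper_width: 0.0786
```

```bash
python3 - <<'E'
s=open('h.py').read()
s=s[:s.index('def plan')]+'''def plan(x,y,z,yaw,vmax=.04,smax=7,s0=None):
    s=r.get_state() if s0 is None else s0;p=np.array(s['tcp_pos']);Q=R.from_euler('xyz',s['eef_rot'],degrees=True)
    d=np.array([x,y,z])-p;dy=(yaw-s['eef_rot'][2]+180)%360-180
    n=max(1,int(np.ceil(max(np.linalg.norm(d)/vmax,abs(dy)/smax))))
    out=[]
    for i in range(n):
        c=Q*R.from_euler('z',-dy*i/n,degrees=True)
        t=np.round(c.inv().apply(d/n),4);out.append('{"travel":[%g,%g,%g],"spin":%g}'%(*(t+0),round(-dy/n,1)))
    for i in range(0,n,5):print('['+','.join(out[i:i+5])+']')
    return dict(tcp_pos=[x,y,z],eef_rot=(Q*R.from_euler('z',-dy,degrees=True)).as_euler('xyz',degrees=True))
def look(save=None):
    s=r.get_state();print(s['time_s'],'tcp',np.round(s['tcp_pos'],4),np.round(s['eef_rot'],1),np.round(s['contact_force'],1),s['gripper_width'])
    im,d=r.capture('top');P=cloud('top',d);Z=P[:,:,2]
    if save:cv2.imwrite(save,im)
    X,Y=P[:,:,0],P[:,:,1]
    m=((Z>.038)&(Z<.056)&(X>.33)&(X<.72)&(Y<.14)&(Y>-.5)).astype(np.uint8)
    n,l,st,c=cv2.connectedComponentsWithStats(m)
    from scipy.optimize import least_squares
    for i in range(1,n):
        if 50<st[i,4]<300:
            q=P[l==i][:,:2]
            o=least_squares(lambda p:np.clip(np.hypot(*(q-p).T)-.0235,-.01,.01),np.median(q,0),loss='soft_l1',f_scale=.002).x
            e=q-o;rr=np.hypot(*e.T);h=e[rr>.030]
            ang=np.degrees(np.arctan2(*h.mean(0)[::-1])) if len(h)>1 else None
            print('cup',c[i].round(),'cen',o.round(4),'reach',round(rr.max(),3),'handle n',len(h),'ang',ang,'n',st[i,4])
    find('top',['cup_a_mid','broken_e_mid'])
    r.capture('side');find('side',['cup_a_mid','broken_e_mid'])
'''
open('h.py','w').write(s)
E
python3 -c "
from h import *
look('pics/t2.png')"; python3 tin2.py
```

```text
18.9333 tcp [ 0.5943 -0.1022  0.256 ] [-174.5   -2.1  -91.9] [-0.1  0.9  0.7] 0.07863040496266212
cup [361. 167.] cen [ 0.6595 -0.2038] reach 0.026 handle n 0 ang None n 73
cup [393. 172.] cen [ 0.6587 -0.3113] reach 0.032 handle n 1 ang None n 56
cup [361. 200.] cen [ 0.5603 -0.2053] reach 0.028 handle n 0 ang None n 86
cup [392. 199.] cen [ 0.5648 -0.299 ] reach 0.041 handle n 12 ang 97.21459560809042 n 120
cup [354. 240.] cen [ 0.4441 -0.1899] reach 0.039 handle n 9 ang 109.36740056728219 n 103
cup [432. 244.] cen [ 0.439  -0.4028] reach 0.029 handle n 0 ang None n 113
top cup_a_mid 0.46 [ 0.66  -0.205  0.021] 
top broken_e_mid 0.91 [ 0.441 -0.408  0.028] 
top broken_e_mid 0.41 [ 0.443 -0.191  0.026] 
side cup_a_mid 0.78 [ 0.657 -0.202  0.023] 
side broken_e_mid 0.56 [ 0.439 -0.404  0.022] 
tin 0.5373893699043897 -0.15259312299673825 slope -0.08103155687599167 ends [0.42110736 0.65367138] perp -0.3642644018132605 along -0.05043264405870838
19.2833 [ 0.59394928 -0.0990528   0.25624925] [-174.46689165   -2.14066059  -91.35930209] [-0.31887337 -0.2007392   1.01103876]
```

Request:
send_rows --motion '[{"travel": [0, 0, 0], "spin": 0}, {"travel": [0, 0, 0], "spin": 0}, {"travel": [0, 0, 0], "spin": 0}, {"travel": [0, 0, 0], "spin": 0}, {"travel": [0, 0, 0], "spin": 0}]'

```text
time_s: 19.75
tcp_pos: [0.5939, -0.0973, 0.2566]
eef_rot: [-174.4, -2.1, -91.1]
contact_force: [0.6, -0.8, -0.3]
gripper_width: 0.0791
```

Request:
send_rows --motion '[{"travel": [0, 0, -0.04], "spin": 0}, {"travel": [0, 0, -0.04], "spin": 0}, {"travel": [0, 0, -0.04], "spin": 0}, {"travel": [0, 0, -0.04], "spin": 0}, {"travel": [0, 0, 0], "spin": 0}]'

```text
time_s: 20.17
tcp_pos: [0.576, -0.0916, 0.4188]
eef_rot: [-174.9, -2.2, -91.2]
contact_force: [-0.1, -1.3, 2.0]
gripper_width: 0.079
```

Request:
send_rows --motion '[{"travel": [0, 0, 0.04], "spin": 0}, {"travel": [0, 0, 0.04], "spin": 0}, {"travel": [0, 0, 0.04], "spin": 0}, {"travel": [0, 0, 0.04], "spin": 0}, {"travel": [0, 0, 0], "spin": 0}]'

```text
time_s: 20.58
tcp_pos: [0.5947, -0.0981, 0.264]
eef_rot: [-173.8, -2.1, -91.2]
contact_force: [-1.6, 0.2, -1.8]
gripper_width: 0.0786
```

Request:
send_rows --motion '[{"travel": [0, 0, -0.01], "spin": 0}, {"travel": [0, 0, -0.01], "spin": 0}, {"travel": [0, 0, -0.01], "spin": 0}, {"travel": [0, 0, -0.01], "spin": 0}, {"travel": [0, 0, -0.01], "spin": 0}]'

```text
time_s: 21.0
tcp_pos: [0.5905, -0.0969, 0.3262]
eef_rot: [-173.6, -2.2, -91.2]
contact_force: [-0.6, 0.8, 0.8]
gripper_width: 0.0789
```

Request:
send_rows --motion '[{"travel": [0, -0.04, 0], "spin": 0}, {"travel": [0, -0.04, 0], "spin": 0}, {"travel": [0, -0.04, 0], "spin": 0}, {"travel": [0, 0, 0], "spin": 0}]'

```text
time_s: 21.33
tcp_pos: [0.7142, -0.0991, 0.3659]
eef_rot: [-172.1, -2.2, -91.1]
contact_force: [-1.9, -0.5, -2.3]
gripper_width: 0.0789
```

Request:
send_rows --motion '[{"travel": [0, 0.04, 0], "spin": 0}, {"travel": [0, 0.04, 0], "spin": 0}, {"travel": [0, 0.04, 0], "spin": 0}, {"travel": [0, 0, 0], "spin": 0}]'

```text
time_s: 21.67
tcp_pos: [0.5978, -0.0978, 0.359]
eef_rot: [-171.6, -2.3, -91.2]
contact_force: [0.0, -0.3, 0.0]
gripper_width: 0.0789
```

Request:
send_rows --motion '[{"travel": [0, -0.04, 0], "spin": 0}, {"travel": [0, 0.04, 0], "spin": 0}, {"travel": [0, -0.04, 0], "spin": 0}, {"travel": [0, 0.04, 0], "spin": 0}]'

```text
time_s: 22.0
tcp_pos: [0.6038, -0.0981, 0.3429]
eef_rot: [-174.7, -3.1, -90.9]
contact_force: [3.8, 3.6, -11.2]
gripper_width: 0.079
```

Request:
send_rows --motion '[{"travel": [0, 0, -0.04], "spin": 0}, {"travel": [0, 0, 0.04], "spin": 0}, {"travel": [0, 0, -0.04], "spin": 0}, {"travel": [0, 0, 0.04], "spin": 0}]'

```text
time_s: 22.33
tcp_pos: [0.5847, -0.1014, 0.3554]
eef_rot: [-178.6, -4.2, -90.6]
contact_force: [2.7, 0.2, 7.6]
gripper_width: 0.0788
```

Request:
send_rows --motion '[{"travel": [0, 0, 0], "spin": 0}, {"travel": [0, 0, 0], "spin": 0}]'

```text
time_s: 22.5
tcp_pos: [0.5832, -0.1014, 0.3571]
eef_rot: [-178.7, -4.2, -90.6]
contact_force: [0.7, 0.2, 2.3]
gripper_width: 0.079
```

Request:
send_rows --motion '[{"travel": [-0.04, 0, 0], "spin": 0}, {"travel": [0.04, 0, 0], "spin": 0}, {"travel": [-0.04, 0, 0], "spin": 0}, {"travel": [0.04, 0, 0], "spin": 0}]'

```text
time_s: 22.83
tcp_pos: [0.5889, -0.0901, 0.3709]
eef_rot: [-177.4, -4.1, -89.6]
contact_force: [2.3, -0.1, -0.3]
gripper_width: 0.0788
```

Request:
send_rows --motion '[{"travel": [0, 0, 0], "spin": 0}, {"travel": [0, 0, 0], "spin": 0}]'

```text
time_s: 23.0
tcp_pos: [0.591, -0.0904, 0.38]
eef_rot: [-176.8, -4.1, -89.5]
contact_force: [-0.4, 0.0, -0.1]
gripper_width: 0.0789
```

Run:
```python
from h import *
s=plan(.659,-.204,.13,-90)
s=plan(.659,-.204,.02,-90,s0=s)
print(s)
```

```text
[{"travel":[0.012,-0.0065,0.0326],"spin":0.1},{"travel":[0.012,-0.0065,0.0326],"spin":0.1},{"travel":[0.012,-0.0066,0.0326],"spin":0.1},{"travel":[0.012,-0.0066,0.0326],"spin":0.1},{"travel":[0.012,-0.0066,0.0326],"spin":0.1}]
[{"travel":[0.012,-0.0066,0.0326],"spin":0.1},{"travel":[0.012,-0.0066,0.0326],"spin":0.1},{"travel":[0.012,-0.0066,0.0326],"spin":0.1}]
[{"travel":[-0.0026,0.0021,0.0365],"spin":-0},{"travel":[-0.0026,0.0021,0.0365],"spin":-0},{"travel":[-0.0026,0.0021,0.0365],"spin":-0}]
{'tcp_pos': [0.659, -0.204, 0.02], 'eef_rot': array([-176.71801786,   -4.06192684,  -89.99999957])}
```

Request:
send_rows --motion '[{"travel": [0.012, -0.0065, 0.0325], "spin": 0.1}, {"travel": [0.012, -0.0065, 0.0325], "spin": 0.1}, {"travel": [0.012, -0.0065, 0.0325], "spin": 0.1}, {"travel": [0.012, -0.0065, 0.0325], "spin": 0.1}, {"travel": [0.012, -0.0065, 0.0325], "spin": 0.1}]'

```text
time_s: 23.42
tcp_pos: [0.6464, -0.1633, 0.2493]
eef_rot: [-174.2, -4.1, -90.0]
contact_force: [0.1, -0.4, 0.0]
gripper_width: 0.079
```

Request:
send_rows --motion '[{"travel": [0.012, -0.0065, 0.0325], "spin": 0.1}, {"travel": [0.012, -0.0065, 0.0325], "spin": 0.1}, {"travel": [0.008, -0.005, 0.025], "spin": 0}, {"travel": [0, 0, 0], "spin": 0}]'

```text
time_s: 23.75
tcp_pos: [0.6781, -0.2078, 0.1659]
eef_rot: [-173.7, -4.1, -90.5]
contact_force: [-0.8, 0.1, -0.5]
gripper_width: 0.079
```

Run:
```python
from h import *
look()
s=plan(.659,-.204,.02,-90,vmax=.025)
```

```text
23.75 tcp [ 0.6781 -0.2078  0.1659] [-173.7   -4.1  -90.5] [-0.8  0.1 -0.5] 0.07898485386100006
cup [353. 168.] cen [ 0.6598 -0.2038] reach 0.042 handle n 9 ang 67.7677873538719 n 64
cup [360. 200.] cen [ 0.5604 -0.2055] reach 0.029 handle n 0 ang None n 98
cup [392. 199.] cen [ 0.5648 -0.299 ] reach 0.041 handle n 10 ang 96.43266803245396 n 116
cup [432. 244.] cen [ 0.4389 -0.4026] reach 0.029 handle n 0 ang None n 114
top cup_a_mid 0.7 [ 0.664 -0.205  0.022] 
top broken_e_mid 0.82 [ 0.446 -0.411  0.022] 
side cup_a_mid 0.62 [ 0.657 -0.204  0.023] 
side broken_e_mid 0.73 [ 0.547 -0.007 -0.004] 
side broken_e_mid 0.71 [ 0.439 -0.401  0.024] 
[{"travel":[-0.0018,0.0055,0.0212],"spin":-0},{"travel":[-0.0018,0.0055,0.0212],"spin":-0},{"travel":[-0.0018,0.0055,0.0212],"spin":-0},{"travel":[-0.0018,0.0055,0.0212],"spin":-0},{"travel":[-0.0018,0.0055,0.0212],"spin":-0}]
[{"travel":[-0.0018,0.0055,0.0212],"spin":-0},{"travel":[-0.0018,0.0055,0.0212],"spin":-0}]
```

Request:
send_rows --motion '[{"travel": [0, 0, -0.04], "spin": 0}, {"travel": [0, 0, 0.04], "spin": 0}, {"travel": [0, 0, -0.04], "spin": 0}, {"travel": [0, 0, 0.04], "spin": 0}, {"travel": [0, 0, 0], "spin": 0}]'

```text
time_s: 24.47
tcp_pos: [0.6804, -0.2022, 0.1748]
eef_rot: [-173.5, -4.2, -90.0]
contact_force: [-1.9, 0.8, -4.5]
gripper_width: 0.0786
```

Run:
```python
from h import *
print(r.get_state()['tcp_pos'],r.get_state()['eef_rot'])
s=plan(.659,-.204,.02,-90,vmax=.025)
```

```text
[ 0.68041233 -0.2021873   0.17481336] [-173.50710053   -4.19701266  -90.02692013]
[{"travel":[-0.0014,0.0055,0.0216],"spin":-0},{"travel":[-0.0014,0.0055,0.0216],"spin":-0},{"travel":[-0.0014,0.0055,0.0216],"spin":-0},{"travel":[-0.0014,0.0055,0.0216],"spin":-0},{"travel":[-0.0014,0.0055,0.0216],"spin":-0}]
[{"travel":[-0.0014,0.0055,0.0216],"spin":-0},{"travel":[-0.0014,0.0055,0.0216],"spin":-0}]
```

Request:
send_rows --motion '[{"travel": [0, -0.04, 0], "spin": 0}, {"travel": [0, 0.04, 0], "spin": 0}, {"travel": [0, -0.04, 0], "spin": 0}, {"travel": [0, 0.04, 0], "spin": 0}]'

```text
time_s: 24.8
tcp_pos: [0.6768, -0.2006, 0.1498]
eef_rot: [-177.9, -4.4, -89.4]
contact_force: [3.0, 1.0, -0.2]
gripper_width: 0.0786
```

Request:
send_rows --motion '[{"travel": [0, 0, 0], "spin": 0}, {"travel": [0, 0, 0], "spin": 0}]'

```text
time_s: 24.97
tcp_pos: [0.6719, -0.1997, 0.1461]
eef_rot: [-178.6, -4.4, -89.3]
contact_force: [-0.1, 0.4, 0.7]
gripper_width: 0.0788
```

Request:
send_rows --motion '[{"travel": [0, 0.04, 0], "spin": 0}, {"travel": [0, -0.04, 0], "spin": 0}, {"travel": [0, 0.04, 0], "spin": 0}, {"travel": [0, -0.04, 0], "spin": 0}]'

```text
time_s: 25.3
tcp_pos: [0.6526, -0.1987, 0.1289]
eef_rot: [177.7, -4.3, -89.1]
contact_force: [-3.3, 0.8, -4.5]
gripper_width: 0.0789
```

Request:
send_rows --motion '[{"travel": [0, 0, 0], "spin": 0}, {"travel": [0, 0, 0], "spin": 0}]'

```text
time_s: 25.47
tcp_pos: [0.655, -0.1983, 0.1255]
eef_rot: [177.4, -4.4, -88.9]
contact_force: [-0.9, -0.2, 0.7]
gripper_width: 0.0791
```

Run:
```python
from h import *
s=plan(.659,-.204,.02,-90,vmax=.03)
```

```text
[{"travel":[-0.0006,-0.0022,0.0263],"spin":0.3},{"travel":[-0.0006,-0.0022,0.0263],"spin":0.3},{"travel":[-0.0006,-0.0022,0.0263],"spin":0.3},{"travel":[-0.0006,-0.0022,0.0263],"spin":0.3}]
```

Request:
send_rows --motion '[{"travel": [-0.0005, -0.002, 0.026], "spin": 0.3}, {"travel": [-0.0005, -0.002, 0.026], "spin": 0.3}, {"travel": [-0.0005, -0.002, 0.02], "spin": 0.3}, {"travel": [0, 0, 0], "spin": 0.3}]'

```text
time_s: 25.8
tcp_pos: [0.6709, -0.2015, 0.0668]
eef_rot: [179.2, -4.6, -90.1]
contact_force: [-1.9, 0.1, -1.4]
gripper_width: 0.0792
```

Run:
```python
from h import *
s=r.get_state();print(s['tcp_pos'],s['eef_rot'])
s=plan(.659,-.204,.02,-90,vmax=.03)
```

```text
[ 0.67088561 -0.20154405  0.06681692] [179.23931151  -4.57672713 -90.07127518]
[{"travel":[-0.0006,0.0056,0.0235],"spin":-0},{"travel":[-0.0006,0.0056,0.0235],"spin":-0}]
```

Request:
send_rows --motion '[{"travel": [0, 0.006, 0.002], "spin": 0}, {"travel": [0, 0.005, 0.005], "spin": 0}, {"travel": [0, 0, 0.012], "spin": 0}, {"travel": [0, 0, 0.012], "spin": 0}, {"travel": [0, 0, 0.004], "spin": 0}]'

```text
time_s: 26.22
tcp_pos: [0.6673, -0.2042, 0.0441]
eef_rot: [-179.4, -4.6, -90.0]
contact_force: [-0.3, -0.3, -0.4]
gripper_width: 0.0788
```

Request:
send_rows --motion '[{"travel": [0, 0.006, 0.004], "spin": 0}, {"travel": [0, 0.004, 0.007], "spin": 0}, {"travel": [0, 0.002, 0.008], "spin": 0}, {"travel": [0, 0, 0.004], "spin": 0}, {"travel": [0, 0, 0], "spin": 0}]'

```text
time_s: 26.63
tcp_pos: [0.6536, -0.2064, 0.0176]
eef_rot: [-179.5, -4.6, -90.0]
contact_force: [-0.0, 0.1, 0.1]
gripper_width: 0.079
```

Request:
send_rows --gripper -1 --squeeze 15 --motion '[{"travel": [0, -0.005, 0], "spin": 0}, {"travel": [0, 0, 0], "spin": 0}, {"travel": [0, 0, 0], "spin": 0}, {"travel": [0, 0, 0], "spin": 0}, {"travel": [0, 0, 0], "spin": 0}]'

```text
time_s: 27.05
tcp_pos: [0.6598, -0.2066, 0.0174]
eef_rot: [-179.5, -4.7, -90.0]
contact_force: [-1.7, 0.3, 1.7]
gripper_width: 0.0509
```

```bash
python3 - <<'E'
from h import *
P=np.load("top0.npy");im=cv2.imread("pics/top0.png")
# mat rect: rims of mat by colour on z~0 plane, use convex hull of dark pixels
u0,u1,v0,v1=246,336,156,254
g=np.zeros(im.shape[:2],np.uint8);g[v0:v1,u0:u1]=(im[v0:v1,u0:u1,2]<90)*255
g=cv2.morphologyEx(g,cv2.MORPH_OPEN,np.ones((5,5)))
q=P[(g>0)&(abs(P[:,:,2])<.015)][:,:2].astype(np.float32)
h=cv2.minAreaRect(q);print(h,cv2.boxPoints(h).round(3))
find("top",["mat"]);s=r.get_state();print(s['tcp_pos'],s['eef_rot'],s['gripper_width'])
E
sed -i 's/(abs(X-.54)<.12).*$/(Y>.12)\&(Y<.34)\&(X<.68)\&(X>.42)]/; s/\[t\[1\]-.015,.1/[.21,.1/' tin2.py; python3 tin2.py
```

```text
((0.5550543069839478, -0.00791981816291809), (0.260733962059021, 0.24105733633041382), 4.0305094718933105) [[ 0.417  0.103]
 [ 0.433 -0.137]
 [ 0.694 -0.119]
 [ 0.677  0.121]]
top mat 0.27 [ 0.343  0.142 -0.001] 
[ 0.65975325 -0.20656757  0.01741733] [-179.50782304   -4.66321203  -90.0233366 ] 0.04970125977512622
tin 0.55134498918522 0.21574320553001164 slope 0.09647156410378789 ends [0.49481015 0.60787983] perp 0.000844452076269226 along 2.8994548424067238e-05
27.15 [ 0.65972198 -0.20657536  0.01735716] [-179.50574208   -4.66243461  -90.02165531] [-0.76955227 -1.3212583  -0.41811189]
top tin 0.88 [0.532 0.21  0.045]
```

Request:
send_rows --motion '[{"travel": [0, 0, -0.02], "spin": 0}, {"travel": [0, 0, -0.035], "spin": 0}, {"travel": [0, 0, -0.035], "spin": 0}, {"travel": [0, 0, -0.025], "spin": 0}, {"travel": [-0.02, 0.002, 0], "spin": 0}]'

```text
time_s: 27.62
tcp_pos: [0.654, -0.179, 0.1314]
eef_rot: [-180.0, -4.6, -90.2]
contact_force: [1.7, 0.5, -0.7]
gripper_width: 0.0496
```

Request:
send_rows --motion '[{"travel": [-0.04, 0.004, 0], "spin": 0}, {"travel": [-0.04, 0.005, 0], "spin": 0}, {"travel": [-0.04, 0.005, 0], "spin": 0}, {"travel": [-0.035, 0.003, 0], "spin": 0}, {"travel": [0, 0, 0], "spin": 0}]'

```text
time_s: 28.03
tcp_pos: [0.6378, -0.0183, 0.1224]
eef_rot: [-179.5, -4.5, -90.5]
contact_force: [0.6, 0.1, -1.6]
gripper_width: 0.0495
```

Run:
```python
from h import *
s=r.get_state();print(s['tcp_pos'],s['eef_rot'],s['gripper_width'])
s=plan(.636,0,.018,-90,vmax=.03)
```

```text
[ 0.6378346  -0.01833753  0.12236143] [-179.51158349   -4.51636452  -90.48597024] 0.04950576720603116
[{"travel":[-0.0066,0.0007,0.0256],"spin":-0.1},{"travel":[-0.0066,0.0007,0.0256],"spin":-0.1},{"travel":[-0.0066,0.0007,0.0256],"spin":-0.1},{"travel":[-0.0066,0.0007,0.0256],"spin":-0.1}]
```

Request:
send_rows --motion '[{"travel": [-0.008, 0.002, 0.018], "spin": 0}, {"travel": [-0.008, 0.002, 0.024], "spin": 0}, {"travel": [-0.008, 0.001, 0.022], "spin": 0}, {"travel": [-0.001, 0.001, 0.014], "spin": 0}, {"travel": [0, 0, 0], "spin": 0}]'

```text
time_s: 28.45
tcp_pos: [0.6334, 0.0063, 0.0424]
eef_rot: [-179.2, -4.4, -90.1]
contact_force: [-0.5, -0.4, -1.5]
gripper_width: 0.0493
```

Request:
send_rows --motion '[{"travel": [-0.001, 0, 0.01], "spin": 0}, {"travel": [0, 0, 0.008], "spin": 0}, {"travel": [0, 0, 0.004], "spin": 0}, {"travel": [0, 0, 0.001], "spin": 0}, {"travel": [0, 0, 0], "spin": 0}]'

```text
time_s: 28.87
tcp_pos: [0.6349, 0.005, 0.0191]
eef_rot: [-179.1, -4.4, -90.2]
contact_force: [-0.1, 0.3, -0.8]
gripper_width: 0.0495
```

Request:
send_rows --gripper 0.4 --motion '[{"travel": [0, 0, 0.001], "spin": 0}, {"travel": [0, 0, 0], "spin": 0}, {"travel": [0, 0, 0], "spin": 0}]'

```text
time_s: 29.12
tcp_pos: [0.6363, 0.0047, 0.0198]
eef_rot: [-178.9, -4.3, -90.2]
contact_force: [0.4, 0.4, -0.2]
gripper_width: 0.0604
```

Request:
send_rows --motion '[{"travel": [0, 0, -0.02], "spin": 0}, {"travel": [0, 0, -0.03], "spin": 0}, {"travel": [0, 0, -0.03], "spin": 0}, {"travel": [0.01, 0, -0.03], "spin": 0}, {"travel": [0.03, 0, 0], "spin": 0}]'

```text
time_s: 29.53
tcp_pos: [0.6344, -0.0247, 0.1372]
eef_rot: [-179.0, -4.4, -90.0]
contact_force: [2.8, -0.4, 0.1]
gripper_width: 0.0613
```

Run:
```python
from h import *
look()
s=plan(.561,-.2055,.12,-90)
```

```text
29.5333 tcp [ 0.6344 -0.0247  0.1372] [-179.    -4.4  -90. ] [ 2.8 -0.4  0.1] 0.06127260351256807
cup [392. 172.] cen [ 0.6278 -0.2827] reach 0.048 handle n 19 ang -49.726439832743644 n 51
cup [360. 200.] cen [ 0.5602 -0.2053] reach 0.029 handle n 0 ang None n 101
cup [392. 199.] cen [ 0.5647 -0.299 ] reach 0.041 handle n 10 ang 97.46349247056013 n 116
cup [336. 241.] cen [ 0.4395 -0.1401] reach 0.039 handle n 7 ang 110.67239084710602 n 96
cup [432. 244.] cen [ 0.439  -0.4025] reach 0.029 handle n 0 ang None n 113
top cup_a_mid 0.43 [0.643 0.005 0.024] 
top broken_e_mid 0.42 [ 0.272 -0.303  0.003] 
side cup_a_mid 0.57 [0.634 0.008 0.025] 
side cup_a_mid 0.43 [ 0.662 -0.315  0.001] 
side broken_e_mid 0.78 [ 0.437 -0.404  0.024] 
[{"travel":[0.0354,0.0138,0.0047],"spin":-0},{"travel":[0.0354,0.0138,0.0047],"spin":-0},{"travel":[0.0354,0.0138,0.0047],"spin":-0},{"travel":[0.0354,0.0138,0.0047],"spin":-0},{"travel":[0.0354,0.0139,0.0047],"spin":-0}]
```

Request:
send_rows --gripper 0.8 --motion '[{"travel": [0.035, 0.014, 0.005], "spin": 0}, {"travel": [0.036, 0.014, 0.005], "spin": 0}, {"travel": [0.036, 0.014, 0.005], "spin": 0}, {"travel": [0.036, 0.014, 0.005], "spin": 0}, {"travel": [0.015, 0.008, 0.003], "spin": 0}]'

```text
time_s: 30.25
tcp_pos: [0.5668, -0.1844, 0.1157]
eef_rot: [-179.7, -4.6, -89.4]
contact_force: [0.1, 1.5, -0.1]
gripper_width: 0.0786
```

Request:
send_rows --motion '[{"travel": [0, 0, 0], "spin": 0}]'

```text
time_s: 30.33
tcp_pos: [0.5645, -0.1865, 0.1146]
eef_rot: [-179.9, -4.6, -89.6]
contact_force: [0.4, -0.5, -0.1]
gripper_width: 0.0787
```

Run:
```python
from h import *
s=r.get_state();print(s['tcp_pos'],s['eef_rot'])
s=plan(.5602,-.2055,.02,-90,vmax=.025)
```

```text
[ 0.56448925 -0.1865015   0.11455869] [-179.89710488   -4.55202034  -89.57211609]
[{"travel":[0.0029,0.0012,0.0239],"spin":0.1},{"travel":[0.0029,0.0011,0.0239],"spin":0.1},{"travel":[0.0029,0.0011,0.0239],"spin":0.1},{"travel":[0.0029,0.0011,0.0239],"spin":0.1}]
```

Request:
send_rows --motion '[{"travel": [0.01, 0.001, 0.01], "spin": 0.2}, {"travel": [0.002, 0.002, 0.022], "spin": 0.2}, {"travel": [0, 0.002, 0.022], "spin": 0}, {"travel": [0, 0.001, 0.015], "spin": 0}, {"travel": [0, 0, 0], "spin": 0}]'

```text
time_s: 30.75
tcp_pos: [0.5603, -0.2037, 0.0423]
eef_rot: [-179.8, -4.6, -89.9]
contact_force: [-0.0, 0.3, -1.0]
gripper_width: 0.0787
```

Well centred; finish the descent and grip.

Request:
send_rows --motion '[{"travel": [0, 0, 0.01], "spin": 0}, {"travel": [0, 0, 0.008], "spin": 0}, {"travel": [0, 0, 0.004], "spin": 0}, {"travel": [0, 0, 0], "spin": 0}]'

```text
time_s: 31.08
tcp_pos: [0.5619, -0.2039, 0.0178]
eef_rot: [-179.9, -4.6, -89.7]
contact_force: [0.1, 0.3, 0.1]
gripper_width: 0.079
```

Request:
send_rows --gripper -1 --motion '[{"travel": [0, 0, 0], "spin": 0}, {"travel": [0, 0, 0], "spin": 0}, {"travel": [0, 0, 0], "spin": 0}, {"travel": [0, 0, 0], "spin": 0}, {"travel": [0, 0, 0], "spin": 0}]'

```text
time_s: 31.5
tcp_pos: [0.5632, -0.2035, 0.0197]
eef_rot: [-179.7, -4.6, -89.7]
contact_force: [-1.4, -0.4, 1.5]
gripper_width: 0.0511
```

Request:
send_rows --motion '[{"travel": [0, 0, -0.02], "spin": 0}, {"travel": [0, 0, -0.04], "spin": 0}, {"travel": [0, 0, -0.04], "spin": 0}, {"travel": [0, 0, -0.04], "spin": 0}, {"travel": [0, 0, -0.02], "spin": 0}]'

```text
time_s: 31.92
tcp_pos: [0.5575, -0.1906, 0.1794]
eef_rot: [179.5, -4.5, -89.7]
contact_force: [0.8, -0.1, -1.0]
gripper_width: 0.05
```

Run:
```python
from h import *
s=r.get_state();print(s['tcp_pos'],s['eef_rot'])
s=plan(.555,.43,.17,-86)
X=np.load("top0.npy");g=X[(X[:,:,2]>.06)&(X[:,:,2]<.078)&(X[:,:,1]>.34)&(X[:,:,1]<.56)&(abs(X[:,:,0]-.5)<.16)][:,:2].astype(np.float32)
print(cv2.minAreaRect(g),cv2.boxPoints(cv2.minAreaRect(g)).round(3))
```

```text
[ 0.55754008 -0.19059669  0.17940407] [179.48810458  -4.51914456 -89.73785094]
[{"travel":[-0.0387,0,-0.0025],"spin":-0.2},{"travel":[-0.0387,-0.0002,-0.0025],"spin":-0.2},{"travel":[-0.0387,-0.0003,-0.0025],"spin":-0.2},{"travel":[-0.0387,-0.0005,-0.0025],"spin":-0.2},{"travel":[-0.0387,-0.0006,-0.0025],"spin":-0.2}]
[{"travel":[-0.0387,-0.0008,-0.0025],"spin":-0.2},{"travel":[-0.0387,-0.0009,-0.0025],"spin":-0.2},{"travel":[-0.0387,-0.0011,-0.0025],"spin":-0.2},{"travel":[-0.0387,-0.0013,-0.0025],"spin":-0.2},{"travel":[-0.0387,-0.0014,-0.0025],"spin":-0.2}]
[{"travel":[-0.0387,-0.0016,-0.0025],"spin":-0.2},{"travel":[-0.0387,-0.0017,-0.0025],"spin":-0.2},{"travel":[-0.0387,-0.0019,-0.0025],"spin":-0.2},{"travel":[-0.0387,-0.002,-0.0025],"spin":-0.2},{"travel":[-0.0387,-0.0022,-0.0025],"spin":-0.2}]
[{"travel":[-0.0386,-0.0024,-0.0025],"spin":-0.2}]
((0.48137354850769043, 0.42256319522857666), (0.29233676195144653, 0.1529587060213089), 5.921370506286621) [[0.328 0.484]
 [0.344 0.331]
 [0.635 0.362]
 [0.619 0.514]]
```

Request:
send_rows --motion '[{"travel": [-0.0385, 0, -0.0025], "spin": -0.3}, {"travel": [-0.039, 0, -0.0025], "spin": -0.3}, {"travel": [-0.039, 0, -0.0025], "spin": -0.3}, {"travel": [-0.039, 0, -0.0025], "spin": -0.3}, {"travel": [-0.039, 0, -0.0025], "spin": -0.3}]'

```text
time_s: 32.33
tcp_pos: [0.5582, 0.0047, 0.187]
eef_rot: [-179.6, -4.4, -88.9]
contact_force: [0.4, 0.2, -0.8]
gripper_width: 0.0496
```

Request:
send_rows --motion '[{"travel": [-0.039, -0.001, -0.0025], "spin": -0.3}, {"travel": [-0.039, -0.001, -0.0025], "spin": -0.3}, {"travel": [-0.039, -0.001, -0.0025], "spin": -0.3}, {"travel": [-0.039, -0.001, -0.0025], "spin": -0.3}, {"travel": [-0.039, -0.001, -0.0025], "spin": -0.3}]'

```text
time_s: 32.75
tcp_pos: [0.5546, 0.2097, 0.187]
eef_rot: [-179.5, -4.2, -87.4]
contact_force: [1.4, 0.4, -0.6]
gripper_width: 0.0495
```

Request:
send_rows --motion '[{"travel": [-0.039, -0.001, -0.0025], "spin": -0.3}, {"travel": [-0.039, -0.001, -0.0025], "spin": -0.3}, {"travel": [-0.039, -0.001, -0.0025], "spin": -0.3}, {"travel": [-0.038, -0.001, -0.0025], "spin": -0.3}, {"travel": [-0.02, 0, 0], "spin": -0.3}]'

```text
time_s: 33.17
tcp_pos: [0.5461, 0.3971, 0.1853]
eef_rot: [-179.5, -4.1, -85.7]
contact_force: [1.0, 0.0, -0.5]
gripper_width: 0.0494
```

Run:
```python
from h import *
s=r.get_state();print(s['tcp_pos'],s['eef_rot'],s['gripper_width'])
s=plan(.557,.433,.03,-84,vmax=.03)
```

```text
[0.5460645  0.39709842 0.18527339] [-179.54917811   -4.05084591  -85.6899587 ] 0.049401431452886876
[{"travel":[-0.0076,-0.0021,0.0254],"spin":-0.3},{"travel":[-0.0076,-0.0021,0.0254],"spin":-0.3},{"travel":[-0.0076,-0.0021,0.0254],"spin":-0.3},{"travel":[-0.0076,-0.0022,0.0254],"spin":-0.3},{"travel":[-0.0076,-0.0022,0.0254],"spin":-0.3}]
[{"travel":[-0.0076,-0.0023,0.0254],"spin":-0.3}]
```

Request:
send_rows --motion '[{"travel": [-0.015, -0.004, 0.01], "spin": -0.5}, {"travel": [-0.012, -0.004, 0.025], "spin": -0.5}, {"travel": [-0.003, 0, 0.025], "spin": -0.5}, {"travel": [-0.002, 0, 0.015], "spin": 0}, {"travel": [0, 0, 0], "spin": 0}]'

```text
time_s: 33.58
tcp_pos: [0.551, 0.4343, 0.1057]
eef_rot: [-179.5, -3.8, -83.7]
contact_force: [0.0, -0.2, -1.8]
gripper_width: 0.0493
```

Request:
send_rows --motion '[{"travel": [0, -0.003, 0.015], "spin": 0}, {"travel": [0, -0.002, 0.022], "spin": 0}, {"travel": [0, 0, 0.022], "spin": 0}, {"travel": [0, 0, 0.014], "spin": 0}, {"travel": [0, 0, 0.004], "spin": 0}]'

```text
time_s: 34.0
tcp_pos: [0.5592, 0.431, 0.0315]
eef_rot: [-179.3, -3.6, -83.7]
contact_force: [-0.6, -0.2, -1.2]
gripper_width: 0.0496
```

Request:
send_rows --motion '[{"travel": [0, 0, 0.004], "spin": 0}, {"travel": [0, 0, 0.002], "spin": 0}, {"travel": [0, 0, 0], "spin": 0}]'

```text
time_s: 34.25
tcp_pos: [0.5601, 0.4306, 0.0271]
eef_rot: [-179.2, -3.6, -83.7]
contact_force: [-0.3, 0.5, -0.4]
gripper_width: 0.0494
```

Request:
send_rows --gripper 0.4 --motion '[{"travel": [0, 0, 0], "spin": 0}, {"travel": [0, 0, 0], "spin": 0}, {"travel": [0, 0, 0], "spin": 0}]'

```text
time_s: 34.5
tcp_pos: [0.5615, 0.4322, 0.0309]
eef_rot: [-179.0, -3.4, -83.7]
contact_force: [-0.6, 0.1, -0.3]
gripper_width: 0.0603
```

Request:
send_rows --motion '[{"travel": [0, 0, -0.02], "spin": 0}, {"travel": [0, 0, -0.04], "spin": 0}, {"travel": [0, 0, -0.04], "spin": 0}, {"travel": [0, 0, -0.04], "spin": 0}, {"travel": [0, 0, -0.02], "spin": 0}]'

```text
time_s: 34.92
tcp_pos: [0.5559, 0.4392, 0.193]
eef_rot: [-179.3, -3.8, -83.7]
contact_force: [1.7, 0.2, 1.4]
gripper_width: 0.0613
```

Run:
```python
from h import *
look('pics/t3.png')
s=plan(.439,-.403,.18,-90)
```

```text
34.9167 tcp [0.5559 0.4392 0.193 ] [-179.3   -3.8  -83.7] [1.7 0.2 1.4] 0.061289331911899066
cup [393. 172.] cen [ 0.6582 -0.3111] reach 0.029 handle n 0 ang None n 53
cup [285. 172.] cen [0.636 0.007] reach 0.04 handle n 8 ang 66.1367442138344 n 96
cup [392. 199.] cen [ 0.5647 -0.2989] reach 0.041 handle n 10 ang 96.45779741794837 n 117
cup [336. 242.] cen [ 0.4396 -0.1402] reach 0.039 handle n 10 ang 110.21819977930166 n 99
cup [432. 244.] cen [ 0.4389 -0.4028] reach 0.029 handle n 0 ang None n 115
top cup_a_mid 0.55 [0.64  0.006 0.022] 
top broken_e_mid 0.68 [ 0.443 -0.406  0.026] 
side cup_a_mid 0.61 [ 0.567 -0.299  0.024] 
side cup_a_mid 0.58 [0.633 0.009 0.026] 
side broken_e_mid 0.87 [ 0.44  -0.401  0.026] 
side broken_e_mid 0.73 [ 0.274 -0.294 -0.001] 
[{"travel":[0.0373,0.0094,0.0029],"spin":0.3},{"travel":[0.0373,0.0092,0.0029],"spin":0.3},{"travel":[0.0374,0.009,0.0029],"spin":0.3},{"travel":[0.0374,0.0088,0.0029],"spin":0.3},{"travel":[0.0375,0.0086,0.0029],"spin":0.3}]
[{"travel":[0.0375,0.0084,0.0029],"spin":0.3},{"travel":[0.0376,0.0082,0.0029],"spin":0.3},{"travel":[0.0376,0.0081,0.0029],"spin":0.3},{"travel":[0.0376,0.0079,0.0029],"spin":0.3},{"travel":[0.0377,0.0077,0.0029],"spin":0.3}]
[{"travel":[0.0377,0.0075,0.0029],"spin":0.3},{"travel":[0.0377,0.0073,0.0029],"spin":0.3},{"travel":[0.0378,0.0071,0.0029],"spin":0.3},{"travel":[0.0378,0.0069,0.0029],"spin":0.3},{"travel":[0.0378,0.0068,0.0029],"spin":0.3}]
[{"travel":[0.0379,0.0066,0.0029],"spin":0.3},{"travel":[0.0379,0.0064,0.0029],"spin":0.3},{"travel":[0.0379,0.0062,0.0029],"spin":0.3},{"travel":[0.038,0.006,0.0029],"spin":0.3},{"travel":[0.038,0.0058,0.0029],"spin":0.3}]
[{"travel":[0.038,0.0056,0.0029],"spin":0.3},{"travel":[0.0381,0.0054,0.0029],"spin":0.3}]
```

View pics/t3.png

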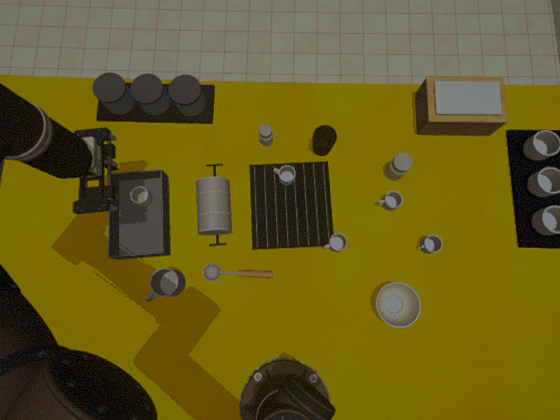

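Request:
send_rows --gripper 0.8 --motion '[{"travel": [0.037, 0.0095, 0.003], "spin": 0.3}, {"travel": [0.037, 0.009, 0.003], "spin": 0.3}, {"travel": [0.0375, 0.009, 0.003], "spin": 0.3}, {"travel": [0.0375, 0.009, 0.003], "spin": 0.3}, {"travel": [0.0375, 0.0085, 0.003], "spin": 0.3}]'

```text
time_s: 35.63
tcp_pos: [0.5247, 0.2442, 0.1742]
eef_rot: [179.9, -4.6, -84.9]
contact_force: [0.6, -0.8, 1.1]
gripper_width: 0.0787
```

Request:
send_rows --motion '[{"travel": [0.0375, 0.0085, 0.003], "spin": 0.3}, {"travel": [0.0375, 0.008, 0.003], "spin": 0.3}, {"travel": [0.0375, 0.008, 0.003], "spin": 0.3}, {"travel": [0.0375, 0.008, 0.003], "spin": 0.3}, {"travel": [0.0375, 0.0075, 0.003], "spin": 0.3}]'

```text
time_s: 36.05
tcp_pos: [0.4931, 0.0422, 0.169]
eef_rot: [179.4, -5.0, -86.3]
contact_force: [1.1, -0.2, 0.4]
gripper_width: 0.0789
```

Request:
send_rows --motion '[{"travel": [0.0375, 0.0075, 0.003], "spin": 0.3}, {"travel": [0.038, 0.0075, 0.003], "spin": 0.3}, {"travel": [0.038, 0.007, 0.003], "spin": 0.3}, {"travel": [0.038, 0.007, 0.003], "spin": 0.3}, {"travel": [0.038, 0.007, 0.003], "spin": 0.3}]'

```text
time_s: 36.47
tcp_pos: [0.4601, -0.1594, 0.1669]
eef_rot: [179.1, -5.1, -87.8]
contact_force: [1.0, 0.7, 0.2]
gripper_width: 0.0792
```

Request:
send_rows --motion '[{"travel": [0.038, 0.0065, 0.003], "spin": 0.3}, {"travel": [0.038, 0.0065, 0.003], "spin": 0.3}, {"travel": [0.038, 0.006, 0.003], "spin": 0.3}, {"travel": [0.03, 0.006, 0.003], "spin": 0.3}, {"travel": [0, 0, 0], "spin": 0}]'

```text
time_s: 36.88
tcp_pos: [0.4316, -0.3163, 0.1635]
eef_rot: [178.6, -5.1, -89.2]
contact_force: [0.4, 0.1, -0.0]
gripper_width: 0.0785
```

Run:
```python
from h import *
s=r.get_state();print(s['tcp_pos'],s['eef_rot'],s['gripper_width'])
s=plan(.4389,-.403,.1,-90,vmax=.035)
```

```text
[ 0.43161438 -0.31627606  0.16346995] [178.61527889  -5.07345509 -89.21817838] 0.07847033793998982
[{"travel":[0.0202,-0.002,0.0177],"spin":0.2},{"travel":[0.0202,-0.002,0.0177],"spin":0.2},{"travel":[0.0202,-0.0021,0.0177],"spin":0.2},{"travel":[0.0202,-0.0022,0.0177],"spin":0.2}]
```

Request:
send_rows --motion '[{"travel": [0.025, -0.002, 0.015], "spin": 0.2}, {"travel": [0.028, -0.002, 0.02], "spin": 0.2}, {"travel": [0.024, -0.002, 0.02], "spin": 0.2}, {"travel": [0.008, -0.001, 0.01], "spin": 0.2}, {"travel": [0, 0, 0], "spin": 0}]'

```text
time_s: 37.3
tcp_pos: [0.4339, -0.4118, 0.0993]
eef_rot: [178.3, -4.9, -90.3]
contact_force: [-0.9, 0.3, -0.8]
gripper_width: 0.079
```

Run:
```python
from h import *
look()
s=plan(.4389,-.403,.04,-90,vmax=.02)
```

```text
37.3 tcp [ 0.4339 -0.4118  0.0993] [178.3  -4.9 -90.3] [-0.9  0.3 -0.8] 0.07899610544441879
cup [285. 172.] cen [0.6358 0.007 ] reach 0.04 handle n 9 ang 68.26203723658757 n 100
cup [336. 242.] cen [ 0.4397 -0.1403] reach 0.04 handle n 9 ang 111.07428452673618 n 96
top cup_a_mid 0.85 [0.64  0.008 0.023] 
top cup_a_mid 0.26 [ 0.735 -0.1   -0.   ] 
side cup_a_mid 0.93 [0.636 0.008 0.027] 
side broken_e_mid 0.68 [ 0.439 -0.404  0.022] 
[{"travel":[-0.0032,-0.001,0.0157],"spin":-0},{"travel":[-0.0032,-0.001,0.0157],"spin":-0},{"travel":[-0.0032,-0.001,0.0157],"spin":-0},{"travel":[-0.0032,-0.001,0.0157],"spin":-0}]
```

Request:
send_rows --motion '[{"travel": [-0.005, -0.001, 0.012], "spin": 0}, {"travel": [-0.004, -0.001, 0.016], "spin": 0}, {"travel": [-0.003, -0.001, 0.016], "spin": 0}, {"travel": [-0.001, 0, 0.012], "spin": 0}, {"travel": [0, 0, 0], "spin": 0}]'

```text
time_s: 38.02
tcp_pos: [0.4435, -0.3996, 0.0522]
eef_rot: [179.4, -5.4, -89.8]
contact_force: [-1.0, 0.5, -0.6]
gripper_width: 0.0793
```

Request:
send_rows --motion '[{"travel": [0.002, 0.002, 0.01], "spin": 0}, {"travel": [0.001, 0.002, 0.012], "spin": 0}, {"travel": [0, 0, 0.008], "spin": 0}, {"travel": [0, 0, 0.003], "spin": 0}, {"travel": [0, 0, 0], "spin": 0}]'

```text
time_s: 38.43
tcp_pos: [0.4424, -0.4055, 0.0222]
eef_rot: [179.8, -5.6, -89.6]
contact_force: [-0.7, 0.2, -0.3]
gripper_width: 0.0788
```

Request:
send_rows --gripper -1 --motion '[{"travel": [0, 0, 0], "spin": 0}, {"travel": [0, 0, 0], "spin": 0}, {"travel": [0, 0, 0], "spin": 0}, {"travel": [0, 0, 0], "spin": 0}, {"travel": [0, 0, 0], "spin": 0}]'

```text
time_s: 38.85
tcp_pos: [0.4432, -0.406, 0.0242]
eef_rot: [179.9, -5.6, -89.6]
contact_force: [-1.1, 0.2, 0.9]
gripper_width: 0.0509
```

Request:
send_rows --motion '[{"travel": [0, 0, -0.02], "spin": 0}, {"travel": [0, 0, -0.04], "spin": 0}, {"travel": [0, 0, -0.04], "spin": 0}, {"travel": [0, 0, -0.04], "spin": 0}, {"travel": [0, 0, -0.02], "spin": 0}]'

```text
time_s: 39.27
tcp_pos: [0.4389, -0.3881, 0.1827]
eef_rot: [179.1, -5.2, -89.6]
contact_force: [1.4, -1.1, -1.2]
gripper_width: 0.0497
```

Run:
```python
from h import *
s=r.get_state();print(s['tcp_pos'],s['eef_rot'],s['gripper_width'])
s=plan(.457,.422,.18,-84)
```

```text
[ 0.438933   -0.38810178  0.18266738] [179.08496692  -5.2141845  -89.61398776] 0.049728123923911176
[{"travel":[-0.0384,-0.0011,-0.0034],"spin":-0.3},{"travel":[-0.0384,-0.0012,-0.0034],"spin":-0.3},{"travel":[-0.0384,-0.0014,-0.0034],"spin":-0.3},{"travel":[-0.0384,-0.0016,-0.0034],"spin":-0.3},{"travel":[-0.0384,-0.0018,-0.0034],"spin":-0.3}]
[{"travel":[-0.0384,-0.002,-0.0034],"spin":-0.3},{"travel":[-0.0384,-0.0021,-0.0034],"spin":-0.3},{"travel":[-0.0384,-0.0023,-0.0034],"spin":-0.3},{"travel":[-0.0384,-0.0025,-0.0034],"spin":-0.3},{"travel":[-0.0383,-0.0027,-0.0034],"spin":-0.3}]
[{"travel":[-0.0383,-0.0029,-0.0034],"spin":-0.3},{"travel":[-0.0383,-0.003,-0.0034],"spin":-0.3},{"travel":[-0.0383,-0.0032,-0.0034],"spin":-0.3},{"travel":[-0.0383,-0.0034,-0.0034],"spin":-0.3},{"travel":[-0.0383,-0.0036,-0.0034],"spin":-0.3}]
[{"travel":[-0.0383,-0.0038,-0.0034],"spin":-0.3},{"travel":[-0.0382,-0.0039,-0.0034],"spin":-0.3},{"travel":[-0.0382,-0.0041,-0.0034],"spin":-0.3},{"travel":[-0.0382,-0.0043,-0.0034],"spin":-0.3},{"travel":[-0.0382,-0.0045,-0.0034],"spin":-0.3}]
[{"travel":[-0.0382,-0.0046,-0.0034],"spin":-0.3}]
```

Request:
send_rows --motion '[{"travel": [-0.0385, -0.001, -0.0035], "spin": -0.3}, {"travel": [-0.0385, -0.001, -0.0035], "spin": -0.3}, {"travel": [-0.0385, -0.0015, -0.0035], "spin": -0.3}, {"travel": [-0.0385, -0.0015, -0.0035], "spin": -0.3}, {"travel": [-0.0385, -0.002, -0.0035], "spin": -0.3}]'

```text
time_s: 39.68
tcp_pos: [0.4461, -0.195, 0.1902]
eef_rot: [179.8, -5.5, -88.7]
contact_force: [1.6, -0.1, -0.1]
gripper_width: 0.0495
```

Request:
send_rows --motion '[{"travel": [-0.0385, -0.002, -0.0035], "spin": -0.3}, {"travel": [-0.0385, -0.002, -0.0035], "spin": -0.3}, {"travel": [-0.0385, -0.0025, -0.0035], "spin": -0.3}, {"travel": [-0.0385, -0.0025, -0.0035], "spin": -0.3}, {"travel": [-0.0385, -0.0025, -0.0035], "spin": -0.3}]'

```text
time_s: 40.1
tcp_pos: [0.4485, 0.0076, 0.1909]
eef_rot: [179.9, -5.3, -87.2]
contact_force: [1.5, 0.2, -1.0]
gripper_width: 0.0496
```

Request:
send_rows --motion '[{"travel": [-0.0385, -0.003, -0.0035], "spin": -0.3}, {"travel": [-0.0385, -0.003, -0.0035], "spin": -0.3}, {"travel": [-0.0385, -0.003, -0.0035], "spin": -0.3}, {"travel": [-0.0385, -0.0035, -0.0035], "spin": -0.3}, {"travel": [-0.0385, -0.0035, -0.0035], "spin": -0.3}]'

```text
time_s: 40.52
tcp_pos: [0.4497, 0.2118, 0.1926]
eef_rot: [180.0, -5.1, -85.6]
contact_force: [2.5, 0.2, -1.3]
gripper_width: 0.0498
```

Request:
send_rows --motion '[{"travel": [-0.038, -0.004, -0.0035], "spin": -0.3}, {"travel": [-0.038, -0.004, -0.0035], "spin": -0.3}, {"travel": [-0.038, -0.004, -0.0035], "spin": -0.3}, {"travel": [-0.025, -0.003, -0.002], "spin": -0.3}, {"travel": [0, 0, 0], "spin": 0}]'

```text
time_s: 40.93
tcp_pos: [0.4504, 0.3665, 0.1926]
eef_rot: [179.9, -4.9, -84.0]
contact_force: [0.8, -0.6, -1.3]
gripper_width: 0.0497
```

Run:
```python
from h import *
s=r.get_state();print(s['tcp_pos'],s['eef_rot'],s['gripper_width'])
s=plan(.457,.422,.1,-84,vmax=.03)
```

```text
[0.45043449 0.36651433 0.1925655 ] [179.94089703  -4.9186655  -83.96707091] 0.049663625743075424
[{"travel":[-0.0156,-0.0031,0.0219],"spin":0},{"travel":[-0.0156,-0.0031,0.0219],"spin":0},{"travel":[-0.0156,-0.0031,0.0219],"spin":0},{"travel":[-0.0156,-0.0031,0.0219],"spin":0}]
```

Request:
send_rows --motion '[{"travel": [-0.02, -0.003, 0.012], "spin": 0}, {"travel": [-0.022, -0.002, 0.022], "spin": 0}, {"travel": [-0.01, -0.001, 0.025], "spin": 0}, {"travel": [-0.002, 0, 0.015], "spin": 0}, {"travel": [0, 0, 0], "spin": 0}]'

```text
time_s: 41.35
tcp_pos: [0.4507, 0.4198, 0.1121]
eef_rot: [-180.0, -4.7, -83.8]
contact_force: [0.1, -0.3, -1.5]
gripper_width: 0.0497
```

Request:
send_rows --motion '[{"travel": [-0.001, 0, 0.01], "spin": 0}, {"travel": [-0.001, 0, 0.015], "spin": 0}, {"travel": [0, 0, 0.012], "spin": 0}, {"travel": [0, 0, 0.005], "spin": 0}, {"travel": [0, 0, 0], "spin": 0}]'

```text
time_s: 41.77
tcp_pos: [0.4517, 0.4177, 0.0703]
eef_rot: [-179.9, -4.6, -83.9]
contact_force: [0.3, -0.8, -1.5]
gripper_width: 0.0496
```

Request:
send_rows --motion '[{"travel": [0, 0, 0.012], "spin": 0}, {"travel": [0, 0, 0.012], "spin": 0}, {"travel": [0, 0, 0.008], "spin": 0}, {"travel": [0, 0, 0.005], "spin": 0}, {"travel": [0, 0, 0], "spin": 0}]'

```text
time_s: 42.18
tcp_pos: [0.454, 0.4156, 0.0356]
eef_rot: [-179.6, -4.4, -83.9]
contact_force: [-0.3, -0.5, -1.1]
gripper_width: 0.0498
```

Request:
send_rows --gripper 0.4 --motion '[{"travel": [0, 0, 0], "spin": 0}, {"travel": [0, 0, 0], "spin": 0}, {"travel": [0, 0, 0], "spin": 0}]'

```text
time_s: 42.43
tcp_pos: [0.4547, 0.4163, 0.0367]
eef_rot: [-179.6, -4.3, -83.9]
contact_force: [0.1, 0.1, 0.8]
gripper_width: 0.0604
```

Request:
send_rows --motion '[{"travel": [0, 0, -0.02], "spin": 0}, {"travel": [0, 0, -0.04], "spin": 0}, {"travel": [0, 0, -0.04], "spin": 0}, {"travel": [0, 0, -0.04], "spin": 0}, {"travel": [0, 0, -0.02], "spin": 0}]'

```text
time_s: 42.85
tcp_pos: [0.4508, 0.4257, 0.1986]
eef_rot: [-179.9, -4.8, -83.9]
contact_force: [0.2, 0.8, -0.2]
gripper_width: 0.0616
```

Run:
```python
from h import *
look()
s=plan(.5647,-.299,.18,-55)
```

```text
42.85 tcp [0.4508 0.4257 0.1986] [-179.9   -4.8  -83.9] [ 0.2  0.8 -0.2] 0.06159339547795225
cup [392. 172.] cen [ 0.6588 -0.3112] reach 0.029 handle n 0 ang None n 55
cup [285. 172.] cen [0.6359 0.007 ] reach 0.039 handle n 8 ang 66.63180001588162 n 93
cup [392. 199.] cen [ 0.5648 -0.2989] reach 0.041 handle n 8 ang 96.21016939457427 n 118
cup [336. 242.] cen [ 0.4396 -0.1402] reach 0.04 handle n 9 ang 110.85781357212011 n 96
top cup_a_mid 0.88 [0.638 0.007 0.021] 
top broken_e_mid 0.6 [0.457 0.411 0.031] 
side cup_a_mid 0.57 [0.633 0.009 0.025] 
[{"travel":[0.0383,-0.002,0.004],"spin":-1.5},{"travel":[0.0383,-0.001,0.004],"spin":-1.5},{"travel":[0.0383,0,0.004],"spin":-1.5},{"travel":[0.0383,0.001,0.004],"spin":-1.5},{"travel":[0.0383,0.002,0.004],"spin":-1.5}]
[{"travel":[0.0382,0.003,0.004],"spin":-1.5},{"travel":[0.0381,0.0041,0.004],"spin":-1.5},{"travel":[0.038,0.0051,0.004],"spin":-1.5},{"travel":[0.0378,0.0061,0.004],"spin":-1.5},{"travel":[0.0376,0.0071,0.004],"spin":-1.5}]
[{"travel":[0.0374,0.0081,0.004],"spin":-1.5},{"travel":[0.0372,0.0091,0.004],"spin":-1.5},{"travel":[0.037,0.0101,0.004],"spin":-1.5},{"travel":[0.0367,0.011,0.004],"spin":-1.5},{"travel":[0.0364,0.012,0.004],"spin":-1.5}]
[{"travel":[0.036,0.013,0.004],"spin":-1.5},{"travel":[0.0357,0.0139,0.004],"spin":-1.5},{"travel":[0.0353,0.0149,0.004],"spin":-1.5},{"travel":[0.0349,0.0158,0.004],"spin":-1.5}]
```

Request:
send_rows --gripper 0.8 --motion '[{"travel": [0.038, -0.002, 0.003], "spin": -1.5}, {"travel": [0.0385, -0.001, 0.003], "spin": -1.5}, {"travel": [0.0385, 0, 0.003], "spin": -1.5}, {"travel": [0.0385, 0.001, 0.003], "spin": -1.5}, {"travel": [0.0385, 0.002, 0.003], "spin": -1.5}]'

```text
time_s: 43.57
tcp_pos: [0.4779, 0.2309, 0.1867]
eef_rot: [178.6, -5.4, -75.6]
contact_force: [0.5, -0.2, 0.9]
gripper_width: 0.0789
```

Request:
send_rows --motion '[{"travel": [0.038, 0.003, 0.003], "spin": -1.5}, {"travel": [0.038, 0.004, 0.003], "spin": -1.5}, {"travel": [0.038, 0.005, 0.003], "spin": -1.5}, {"travel": [0.038, 0.006, 0.003], "spin": -1.5}, {"travel": [0.0375, 0.007, 0.003], "spin": -1.5}]'

```text
time_s: 43.98
tcp_pos: [0.5077, 0.0307, 0.1856]
eef_rot: [177.2, -5.4, -67.5]
contact_force: [1.5, -0.1, -0.4]
gripper_width: 0.0786
```

Request:
send_rows --motion '[{"travel": [0.0375, 0.008, 0.003], "spin": -1.5}, {"travel": [0.037, 0.009, 0.003], "spin": -1.5}, {"travel": [0.037, 0.01, 0.003], "spin": -1.5}, {"travel": [0.0365, 0.011, 0.003], "spin": -1.5}, {"travel": [0.0365, 0.012, 0.003], "spin": -1.5}]'

```text
time_s: 44.4
tcp_pos: [0.5383, -0.1688, 0.1854]
eef_rot: [176.0, -4.8, -59.5]
contact_force: [0.8, 0.2, -0.6]
gripper_width: 0.0792
```

Request:
send_rows --motion '[{"travel": [0.036, 0.013, 0.003], "spin": -1.5}, {"travel": [0.03, 0.012, 0.003], "spin": -1.5}, {"travel": [0.015, 0.006, 0.002], "spin": -1.5}, {"travel": [0, 0, 0], "spin": 0}]'

```text
time_s: 44.73
tcp_pos: [0.5512, -0.2658, 0.1804]
eef_rot: [175.1, -4.1, -55.0]
contact_force: [-0.3, 0.6, 0.6]
gripper_width: 0.0787
```

Run:
```python
from h import *
s=r.get_state();print(s['tcp_pos'],s['eef_rot'],s['gripper_width'])
s=plan(.5648,-.299,.12,-55,vmax=.035)
```

```text
[ 0.55121311 -0.26576892  0.1804334 ] [175.10851477  -4.0980041  -54.96258692] 0.07865503811066642
[{"travel":[0.0102,0.0009,0.0211],"spin":0},{"travel":[0.0102,0.0009,0.0211],"spin":0},{"travel":[0.0102,0.0009,0.0211],"spin":0}]
```

Request:
send_rows --motion '[{"travel": [0.01, 0.001, 0.012], "spin": 0}, {"travel": [0.011, 0.001, 0.018], "spin": 0}, {"travel": [0.006, 0.001, 0.02], "spin": 0}, {"travel": [0.001, 0, 0.01], "spin": 0}, {"travel": [0, 0, 0], "spin": 0}]'

```text
time_s: 45.15
tcp_pos: [0.56, -0.2987, 0.1158]
eef_rot: [174.8, -3.8, -55.2]
contact_force: [-0.7, -1.1, -0.4]
gripper_width: 0.0788
```

Run:
```python
from h import *
look()
s=plan(.5648,-.299,.03,-55,vmax=.018)
```

```text
45.15 tcp [ 0.56   -0.2987  0.1158] [174.8  -3.8 -55.2] [-0.7 -1.1 -0.4] 0.07884262940558016
cup [285. 172.] cen [0.636  0.0071] reach 0.04 handle n 9 ang 67.44483268707593 n 95
cup [390. 200.] cen [ 0.5646 -0.2987] reach 0.041 handle n 10 ang 96.38481219783331 n 97
top cup_a_mid 0.7 [0.64  0.005 0.024] 
top cup_a_mid 0.56 [0.504 0.431 0.003] 
top broken_e_mid 0.81 [0.459 0.41  0.027] 
side cup_a_mid 0.41 [ 0.565 -0.301  0.025] 
side broken_e_mid 0.72 [0.557 0.428 0.03 ] 
side broken_e_mid 0.65 [0.455 0.418 0.03 ] 
[{"travel":[-0.0008,-0.0016,0.015],"spin":-0},{"travel":[-0.0008,-0.0016,0.015],"spin":-0},{"travel":[-0.0008,-0.0016,0.015],"spin":-0},{"travel":[-0.0008,-0.0016,0.015],"spin":-0},{"travel":[-0.0008,-0.0016,0.015],"spin":-0}]
[{"travel":[-0.0008,-0.0016,0.015],"spin":-0}]
```

Request:
send_rows --motion '[{"travel": [-0.001, -0.001, 0.012], "spin": 0}, {"travel": [-0.001, -0.001, 0.015], "spin": 0}, {"travel": [-0.001, -0.001, 0.015], "spin": 0}, {"travel": [-0.001, -0.001, 0.012], "spin": 0}, {"travel": [0, 0, 0], "spin": 0}]'

```text
time_s: 45.87
tcp_pos: [0.5664, -0.2977, 0.0716]
eef_rot: [175.6, -4.6, -55.0]
contact_force: [-1.1, -0.1, 0.0]
gripper_width: 0.0786
```

Request:
send_rows --motion '[{"travel": [0, 0, 0.012], "spin": 0}, {"travel": [-0.001, -0.001, 0.014], "spin": 0}, {"travel": [-0.001, -0.001, 0.012], "spin": 0}, {"travel": [0, 0, 0.005], "spin": 0}, {"travel": [0, 0, 0], "spin": 0}]'

```text
time_s: 46.28
tcp_pos: [0.5705, -0.2992, 0.0342]
eef_rot: [175.9, -5.0, -54.9]
contact_force: [-0.5, 0.0, 0.3]
gripper_width: 0.0786
```

Request:
send_rows --motion '[{"travel": [-0.003, 0.004, 0.003], "spin": 0}, {"travel": [0, 0.001, 0.003], "spin": 0}, {"travel": [0, 0, 0.001], "spin": 0}, {"travel": [0, 0, 0], "spin": 0}]'

```text
time_s: 46.62
tcp_pos: [0.5659, -0.3007, 0.0305]
eef_rot: [176.1, -5.2, -54.8]
contact_force: [0.6, 0.7, 0.3]
gripper_width: 0.0788
```

Request:
send_rows --gripper -1 --motion '[{"travel": [0, 0, 0], "spin": 0}, {"travel": [0, 0, 0], "spin": 0}, {"travel": [0, 0, 0], "spin": 0}, {"travel": [0, 0, 0], "spin": 0}, {"travel": [0, 0, 0], "spin": 0}]'

```text
time_s: 47.03
tcp_pos: [0.5665, -0.3011, 0.032]
eef_rot: [176.2, -5.3, -54.8]
contact_force: [-1.7, -1.5, 1.1]
gripper_width: 0.0509
```

Request:
send_rows --motion '[{"travel": [0, 0, -0.02], "spin": 0}, {"travel": [0, 0, -0.03], "spin": 0}, {"travel": [0, 0, -0.03], "spin": 0}, {"travel": [0, 0, -0.02], "spin": 0}, {"travel": [0, 0, 0], "spin": 0}]'

```text
time_s: 47.45
tcp_pos: [0.564, -0.289, 0.1317]
eef_rot: [175.8, -4.9, -54.9]
contact_force: [0.9, -0.3, 0.1]
gripper_width: 0.0495
```

Run:
```python
from h import *
s=r.get_state();print(s['tcp_pos'],s['eef_rot'],s['gripper_width'])
s=plan(.557,-.068,.12,-85,vmax=.035)
```

```text
[ 0.56404543 -0.28897833  0.13166597] [175.82652889  -4.907179   -54.88938081] 0.04945037394853062
[{"travel":[-0.0264,-0.0172,-0.0019],"spin":4.3},{"travel":[-0.0277,-0.0152,-0.0019],"spin":4.3},{"travel":[-0.0287,-0.0131,-0.0019],"spin":4.3},{"travel":[-0.0296,-0.0109,-0.0019],"spin":4.3},{"travel":[-0.0304,-0.0086,-0.0019],"spin":4.3}]
[{"travel":[-0.0309,-0.0063,-0.0019],"spin":4.3},{"travel":[-0.0313,-0.004,-0.0019],"spin":4.3}]
```

Request:
send_rows --motion '[{"travel": [-0.0265, -0.017, -0.002], "spin": 4.3}, {"travel": [-0.0275, -0.015, -0.002], "spin": 4.3}, {"travel": [-0.0285, -0.013, -0.002], "spin": 4.3}, {"travel": [-0.0295, -0.011, -0.002], "spin": 4.3}, {"travel": [-0.0305, -0.0085, -0.002], "spin": 4.3}]'

```text
time_s: 47.87
tcp_pos: [0.5587, -0.1314, 0.1233]
eef_rot: [178.1, -6.1, -77.8]
contact_force: [1.1, 1.0, -1.1]
gripper_width: 0.0492
```

Request:
send_rows --motion '[{"travel": [-0.031, -0.0065, -0.002], "spin": 4.3}, {"travel": [-0.031, -0.004, -0.002], "spin": 4.3}, {"travel": [-0.01, 0, 0], "spin": 0}, {"travel": [0, 0, 0], "spin": 0}]'

```text
time_s: 48.2
tcp_pos: [0.5558, -0.0505, 0.1162]
eef_rot: [179.0, -6.3, -86.9]
contact_force: [0.1, -0.7, -0.9]
gripper_width: 0.0494
```

Run:
```python
from h import *
s=r.get_state();print(s['tcp_pos'],s['eef_rot'],s['gripper_width'])
s=plan(.557,-.068,.06,-87,vmax=.025)
```

```text
[ 0.55583702 -0.05052436  0.11619204] [179.01491879  -6.32437007 -86.91846775] 0.04939834937853296
[{"travel":[0.0037,-0.0004,0.0193],"spin":0},{"travel":[0.0037,-0.0004,0.0193],"spin":0},{"travel":[0.0037,-0.0004,0.0193],"spin":0}]
```

Request:
send_rows --motion '[{"travel": [0.006, 0, 0.012], "spin": 0}, {"travel": [0.004, 0, 0.018], "spin": 0}, {"travel": [0.002, 0, 0.018], "spin": 0}, {"travel": [0, 0, 0.01], "spin": 0}, {"travel": [0, 0, 0], "spin": 0}]'

```text
time_s: 48.62
tcp_pos: [0.5556, -0.0701, 0.0567]
eef_rot: [179.0, -6.3, -86.6]
contact_force: [-0.8, -0.6, -0.7]
gripper_width: 0.0495
```

Request:
send_rows --motion '[{"travel": [0, 0, 0.007], "spin": 0}, {"travel": [0, 0, 0.008], "spin": 0}, {"travel": [0, 0, 0.005], "spin": 0}, {"travel": [0, 0, 0.002], "spin": 0}, {"travel": [0, 0, 0], "spin": 0}]'

```text
time_s: 49.03
tcp_pos: [0.5556, -0.0746, 0.0332]
eef_rot: [179.0, -6.3, -86.6]
contact_force: [-0.4, -0.8, -0.3]
gripper_width: 0.0492
```

Contact is near. Release, lift, and plan for the last cup.

Request:
send_rows --gripper 0.4 --motion '[{"travel": [0, 0, 0.001], "spin": 0}, {"travel": [0, 0, 0], "spin": 0}, {"travel": [0, 0, 0], "spin": 0}]'

```text
time_s: 49.28
tcp_pos: [0.5566, -0.0745, 0.0331]
eef_rot: [179.1, -6.3, -86.5]
contact_force: [0.1, 0.3, -0.4]
gripper_width: 0.0599
```

Request:
send_rows --motion '[{"travel": [0, 0, -0.02], "spin": 0}, {"travel": [0, 0, -0.04], "spin": 0}, {"travel": [0, 0, -0.04], "spin": 0}, {"travel": [0, 0, -0.02], "spin": 0}, {"travel": [0, 0, 0], "spin": 0}]'

```text
time_s: 49.7
tcp_pos: [0.557, -0.0608, 0.1575]
eef_rot: [178.9, -6.3, -86.5]
contact_force: [0.3, -0.4, -0.1]
gripper_width: 0.0615
```

Run:
```python
from h import *
look()
s=plan(.4396,-.1402,.12,-86,vmax=.03)
```

```text
49.7 tcp [ 0.557  -0.0608  0.1575] [178.9  -6.3 -86.5] [ 0.3 -0.4 -0.1] 0.06154733720702197
cup [392. 172.] cen [ 0.6221 -0.2895] reach 0.054 handle n 20 ang -14.380166185763366 n 53
cup [283. 174.] cen [0.636 0.007] reach 0.036 handle n 5 ang 68.24377142834949 n 69
cup [336. 242.] cen [ 0.4398 -0.1401] reach 0.04 handle n 9 ang 111.04043249563313 n 93
top cup_a_mid 0.82 [0.64  0.008 0.022] 
top broken_e_mid 0.91 [0.456 0.414 0.03 ] 
top broken_e_mid 0.36 [ 0.662 -0.317  0.003] 
side broken_e_mid 0.66 [0.453 0.422 0.029] 
side broken_e_mid 0.43 [ 0.558 -0.074  0.022] 
[{"travel":[0.0135,0.0234,0.0084],"spin":-0.1},{"travel":[0.0134,0.0235,0.0084],"spin":-0.1},{"travel":[0.0134,0.0235,0.0084],"spin":-0.1},{"travel":[0.0133,0.0235,0.0084],"spin":-0.1},{"travel":[0.0133,0.0235,0.0084],"spin":-0.1}]
```

Request:
send_rows --gripper 0.8 --motion '[{"travel": [0.0135, 0.0235, 0.006], "spin": 0}, {"travel": [0.014, 0.024, 0.008], "spin": 0}, {"travel": [0.014, 0.024, 0.008], "spin": 0}, {"travel": [0.014, 0.024, 0.008], "spin": 0}, {"travel": [0.01, 0.016, 0.006], "spin": 0}]'

```text
time_s: 50.42
tcp_pos: [0.4418, -0.139, 0.1192]
eef_rot: [177.8, -6.5, -86.3]
contact_force: [-0.9, -0.8, 0.0]
gripper_width: 0.0783
```

Request:
send_rows --motion '[{"travel": [0, 0, 0], "spin": 0}]'

```text
time_s: 50.5
tcp_pos: [0.437, -0.1407, 0.1171]
eef_rot: [177.5, -6.5, -86.4]
contact_force: [-0.6, 0.4, 0.4]
gripper_width: 0.0785
```

Run:
```python
from h import *
s=r.get_state();print(s['tcp_pos'],s['eef_rot'],s['gripper_width'])
s=plan(.4398,-.1401,.05,-86,vmax=.02)
```

```text
[ 0.4370265  -0.14066216  0.11714714] [177.50620877  -6.51249278 -86.3733673 ] 0.07850684326776619
[{"travel":[-0.002,-0.0014,0.0166],"spin":-0.1},{"travel":[-0.002,-0.0014,0.0166],"spin":-0.1},{"travel":[-0.002,-0.0014,0.0166],"spin":-0.1},{"travel":[-0.002,-0.0014,0.0166],"spin":-0.1}]
```

Request:
send_rows --motion '[{"travel": [-0.002, -0.001, 0.012], "spin": 0}, {"travel": [-0.002, -0.001, 0.018], "spin": 0}, {"travel": [-0.002, -0.001, 0.018], "spin": 0}, {"travel": [-0.001, 0, 0.012], "spin": 0}, {"travel": [0, 0, 0], "spin": 0}]'

```text
time_s: 50.92
tcp_pos: [0.4348, -0.142, 0.0519]
eef_rot: [177.2, -6.6, -86.5]
contact_force: [-0.9, -0.8, 0.3]
gripper_width: 0.0785
```

Request:
send_rows --motion '[{"travel": [-0.002, -0.003, 0.01], "spin": 0}, {"travel": [-0.002, -0.002, 0.012], "spin": 0}, {"travel": [-0.001, 0, 0.007], "spin": 0}, {"travel": [0, 0, 0.002], "spin": 0}, {"travel": [0, 0, 0], "spin": 0}]'

```text
time_s: 51.33
tcp_pos: [0.4382, -0.1405, 0.0182]
eef_rot: [176.9, -6.6, -86.4]
contact_force: [0.7, 0.2, 0.6]
gripper_width: 0.0791
```

Request:
send_rows --gripper -1 --motion '[{"travel": [0, 0, 0], "spin": 0}, {"travel": [0, 0, 0], "spin": 0}, {"travel": [0, 0, 0], "spin": 0}, {"travel": [0, 0, 0], "spin": 0}, {"travel": [0, 0, 0], "spin": 0}]'

```text
time_s: 51.75
tcp_pos: [0.4391, -0.1405, 0.0202]
eef_rot: [177.0, -6.7, -86.4]
contact_force: [-2.2, -1.0, 0.8]
gripper_width: 0.051
```

Request:
send_rows --motion '[{"travel": [0, 0, -0.015], "spin": 0}, {"travel": [0, 0, -0.025], "spin": 0}, {"travel": [0, 0, -0.03], "spin": 0}, {"travel": [0, 0, -0.02], "spin": 0}, {"travel": [0, 0, 0], "spin": 0}]'

```text
time_s: 52.17
tcp_pos: [0.441, -0.1298, 0.1125]
eef_rot: [176.8, -6.6, -86.4]
contact_force: [0.6, -0.3, -1.4]
gripper_width: 0.05
```

Run:
```python
from h import *
s=r.get_state();print(s['tcp_pos'],s['eef_rot'],s['gripper_width'])
s=plan(.475,.01,.12,-86,vmax=.03)
```

```text
[ 0.44096624 -0.12982433  0.11245106] [176.77480875  -6.63528568 -86.43567282] 0.04995084073084989
[{"travel":[-0.0271,-0.0083,-0.0051],"spin":-0.1},{"travel":[-0.0271,-0.0083,-0.0051],"spin":-0.1},{"travel":[-0.0271,-0.0083,-0.0051],"spin":-0.1},{"travel":[-0.0271,-0.0084,-0.0051],"spin":-0.1},{"travel":[-0.0271,-0.0084,-0.0051],"spin":-0.1}]
```

Request:
send_rows --motion '[{"travel": [-0.02, -0.007, -0.005], "spin": 0}, {"travel": [-0.028, -0.0085, -0.004], "spin": 0}, {"travel": [-0.028, -0.0085, -0.003], "spin": 0}, {"travel": [-0.028, -0.0085, -0.003], "spin": 0}, {"travel": [-0.025, -0.008, -0.002], "spin": 0}]'

```text
time_s: 52.58
tcp_pos: [0.4733, 0.0037, 0.1136]
eef_rot: [177.0, -6.5, -86.9]
contact_force: [0.7, -0.8, -1.7]
gripper_width: 0.0501
```

Request:
send_rows --motion '[{"travel": [0, 0, 0], "spin": 0}]'

```text
time_s: 52.67
tcp_pos: [0.4749, 0.007, 0.1133]
eef_rot: [177.1, -6.4, -86.8]
contact_force: [-0.2, -0.7, -0.1]
gripper_width: 0.05
```

Run:
```python
from h import *
s=r.get_state();print(s['tcp_pos'],s['eef_rot'],s['gripper_width'])
s=plan(.475,.01,.05,-86,vmax=.02)
```

```text
[0.47493091 0.00698814 0.11331425] [177.11416954  -6.44491978 -86.82269508] 0.049998563018777295
[{"travel":[-0.0025,-0.0008,0.0156],"spin":-0.2},{"travel":[-0.0025,-0.0009,0.0156],"spin":-0.2},{"travel":[-0.0025,-0.0009,0.0156],"spin":-0.2},{"travel":[-0.0025,-0.0009,0.0156],"spin":-0.2}]
```

Request:
send_rows --motion '[{"travel": [-0.002, -0.001, 0.014], "spin": 0}, {"travel": [-0.002, -0.001, 0.018], "spin": 0}, {"travel": [-0.002, -0.001, 0.018], "spin": 0}, {"travel": [-0.001, 0, 0.012], "spin": 0}, {"travel": [0, 0, 0], "spin": 0}]'

```text
time_s: 53.08
tcp_pos: [0.4748, 0.0093, 0.0475]
eef_rot: [177.2, -6.3, -86.6]
contact_force: [-0.3, 0.4, -1.3]
gripper_width: 0.0501
```

Request:
send_rows --motion '[{"travel": [0, 0, 0.008], "spin": 0}, {"travel": [0, 0, 0.01], "spin": 0}, {"travel": [0, 0, 0.006], "spin": 0}, {"travel": [0, 0, 0.003], "spin": 0}, {"travel": [0, 0, 0], "spin": 0}]'

```text
time_s: 53.5
tcp_pos: [0.4739, 0.0056, 0.02]
eef_rot: [177.3, -6.3, -86.6]
contact_force: [-0.3, 0.3, 0.3]
gripper_width: 0.05
```

Request:
send_rows --gripper 0.4 --motion '[{"travel": [0, 0, 0], "spin": 0}, {"travel": [0, 0, 0], "spin": 0}, {"travel": [0, 0, 0], "spin": 0}]'

```text
time_s: 53.75
tcp_pos: [0.4748, 0.0057, 0.0209]
eef_rot: [177.4, -6.3, -86.6]
contact_force: [0.7, -0.9, 1.2]
gripper_width: 0.0601
```

Request:
send_rows --motion '[{"travel": [0, 0, -0.02], "spin": 0}, {"travel": [0, 0, -0.04], "spin": 0}, {"travel": [0, 0, -0.04], "spin": 0}, {"travel": [0, 0, -0.04], "spin": 0}, {"travel": [0, 0, -0.04], "spin": 0}]'

```text
time_s: 54.17
tcp_pos: [0.4766, 0.0235, 0.1995]
eef_rot: [176.4, -6.6, -86.7]
contact_force: [1.3, 0.9, -0.5]
gripper_width: 0.0616
```

Request:
send_rows --motion '[{"travel": [0.04, 0, 0], "spin": 0}, {"travel": [0.04, 0, 0], "spin": 0}, {"travel": [0.04, 0, 0], "spin": 0}, {"travel": [0.04, 0, 0], "spin": 0}, {"travel": [0.04, 0, 0], "spin": 0}]'

```text
time_s: 54.58
tcp_pos: [0.4971, -0.1723, 0.2372]
eef_rot: [177.9, -6.4, -85.9]
contact_force: [1.9, 1.1, 0.4]
gripper_width: 0.0612
```

Request:
send_rows --motion '[{"travel": [0.04, 0, 0], "spin": 0}, {"travel": [0.03, 0, 0], "spin": 0}, {"travel": [0, 0, 0], "spin": 0}, {"travel": [0, 0, 0], "spin": 0}, {"travel": [0, 0, 0], "spin": 0}]'

```text
time_s: 55.0
tcp_pos: [0.501, -0.2526, 0.248]
eef_rot: [178.2, -6.4, -86.3]
contact_force: [-0.1, -0.8, 0.3]
gripper_width: 0.0615
```

```bash
python3 - <<'E'
from h import *
look('pics/t4.png');im,_=r.capture('side');cv2.imwrite('pics/s4.png',im)
a=cv2.convertScaleAbs(cv2.imread('pics/t4.png')[130:290,90:460],alpha=1.4)
cv2.imwrite('pics/t4c.png',cv2.resize(a,None,fx=2.1,fy=2.1,interpolation=cv2.INTER_CUBIC))
E
python3 tin2.py
```

```text
55.0 tcp [ 0.501  -0.2526  0.248 ] [178.2  -6.4 -86.3] [-0.1 -0.8  0.3] 0.06154429953461537
top broken_e_mid 0.74 [0.456 0.413 0.027] 
side cup_a_mid 0.47 [0.633 0.011 0.024] 
side broken_e_mid 0.46 [0.453 0.421 0.031] 
tin 0.5311876849629371 0.213581310425453 slope 0.09823466296932737 ends [0.45530294 0.60707243] perp 0.0006949867565060747 along -0.02024219933663009
55.4 [ 0.50145693 -0.25139911  0.24791566] [178.16046278  -6.44040886 -86.16583556] [ 0.20706423  1.05906767 -0.02661014]
top tin 0.72 [0.534 0.218 0.048] 
top tin 0.64 [ 0.274 -0.301  0.   ]
```

View pics/t4c.png

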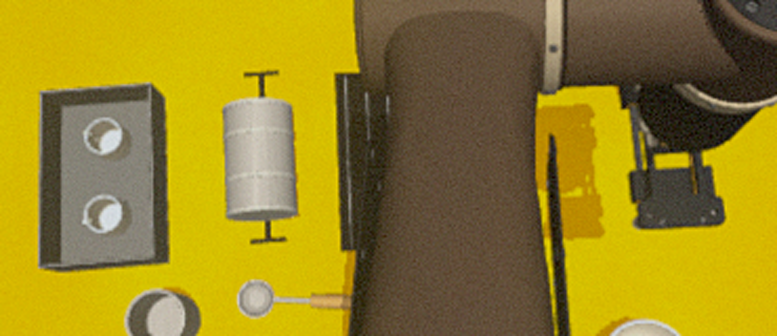

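View pics/s4.png

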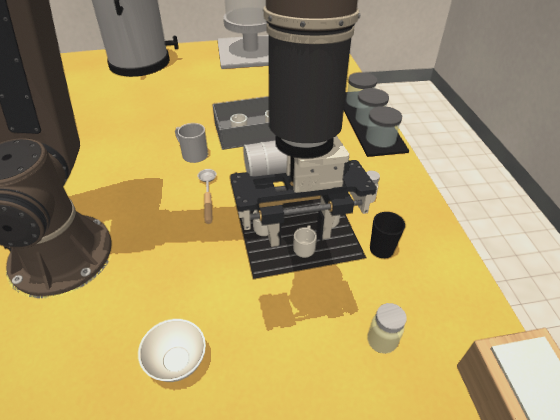

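Request:
send_rows --motion '[{"travel": [0.04, 0.005, 0], "spin": 0}, {"travel": [0.04, 0.005, 0], "spin": 0}, {"travel": [0.04, 0.005, 0], "spin": 0}, {"travel": [0.04, 0.005, 0], "spin": 0}, {"travel": [0.04, 0.005, 0], "spin": 0}]'

```text
time_s: 55.87
tcp_pos: [0.4936, -0.4497, 0.2725]
eef_rot: [178.3, -6.4, -85.2]
contact_force: [1.6, 1.0, 0.1]
gripper_width: 0.0612
```

Request:
send_rows --motion '[{"travel": [0.04, 0.005, 0], "spin": 0}, {"travel": [0.03, 0, 0], "spin": 0}, {"travel": [0, 0, 0], "spin": 0}, {"travel": [0, 0, 0], "spin": 0}, {"travel": [0, 0, 0], "spin": 0}]'

```text
time_s: 56.28
tcp_pos: [0.4923, -0.53, 0.2787]
eef_rot: [178.1, -6.4, -85.5]
contact_force: [-0.0, 1.3, 0.3]
gripper_width: 0.061
```

Run:
```python
from h import *
look('pics/t5.png');im,_=r.capture('side')
a=cv2.convertScaleAbs(cv2.imread('pics/t5.png')[120:320,90:400],alpha=1.4)
cv2.imwrite('pics/t5c.png',np.hstack([cv2.resize(a,(500,323)),cv2.resize(im[130:350,200:404],(299,323))]))
```

```text
56.2833 tcp [ 0.4923 -0.53    0.2787] [178.1  -6.4 -85.5] [-0.   1.3  0.3] 0.06100342727233335
cup [392. 172.] cen [ 0.6586 -0.3112] reach 0.029 handle n 0 ang None n 54
cup [285. 173.] cen [0.636 0.007] reach 0.04 handle n 9 ang 66.93865084526969 n 94
cup [312. 199.] cen [ 0.5588 -0.0724] reach 0.039 handle n 7 ang 64.30702813814408 n 94
cup [284. 227.] cen [0.4759 0.0053] reach 0.038 handle n 8 ang 110.38433533982672 n 86
top cup_a_mid 0.71 [0.64  0.01  0.021] 
top broken_e_mid 0.69 [0.456 0.413 0.029] 
side cup_a_mid 0.68 [0.472 0.003 0.026] 
side broken_e_mid 0.5 [0.455 0.417 0.028]
```

View pics/t5c.png

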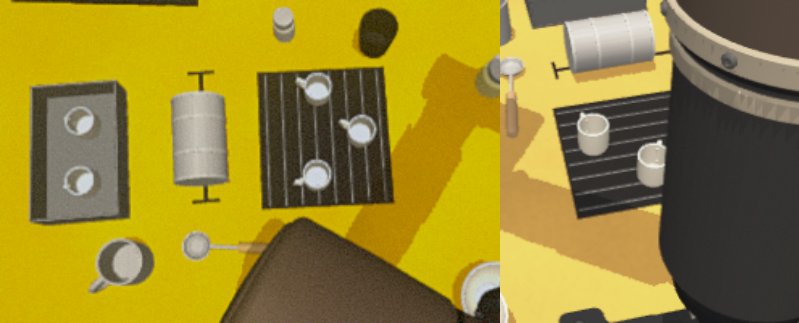

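```bash
python3 -c "
from plant import r
print(r.close_job())"
```

```text
the job is handed in; nothing more can be done
None
```

The job is handed in at about 57 s of robot time, with everything done in the order asked.

- **Tin:** I rolled it off the mat with pressing strokes on its top, without lifting it. The last depth fit put its axis 0.7 mm from the line and parallel to it within about 0.1°. It sits about 20 mm off the line's middle along its length, still between the ticks.
- **Sound cups:** Three were present, and all stand upright and wholly on the mat, at (0.636, 0.007), (0.559, -0.072) and (0.476, 0.005).
- **Broken cups:** Two were present, and both are in the bin, at about (0.455, 0.415) and (0.557, 0.43).
- **Knocked cup:** One sound cup was pushed about 5 cm aside during the run. I found it again and placed it.
- **Bystanders:** I touched none of them. The final pictures show no sign of any having moved, though the arm hid part of the view.

**Checks that disagreed or fell short:**
- The tool picked up a tilt of about 6° from the relative moves. I partly corrected it, and the cups still stand flat in the pictures.
- The networks missed some cups and gave a few false detections, such as the bowl reported as a tin. For those I relied on depth and the pictures.
- In the last side view the arm hid one of the cups on the mat. The top view showed all three.

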